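Key the graphite shaping head into the spindle and latch it

ROBOT

A 7-joint arm with a two-finger parallel gripper is mounted at the origin on the work surface. World frame = base frame: x ahead of the robot, y to its left, z up, the work surface at z = 0. Lengths are in m, angles in degrees, forces in N, time in s.
With the tool pointing down it reaches from about 0.425 to 0.8 m from the base axis. Payload 8.3 kg.
Tool frame: the origin (TCP) lies between the finger pads; the fingertips stand 22 mm ahead of it and the grasp point (between the pads) lies 3 mm ahead of it; z points along the fingers, y is the direction in which the jaws open and shut (so a half turn about z gives the same grasp; the last joint's range is limited). The gripper opens to 85 mm and grips with 20 to 120 N. Pads are 22 mm wide; open, the fingers measure 114 mm over their backs; the gripper's body (76 mm by 85 mm) begins 54 mm behind the grasp point. The pads swing forward as they close: fully open they stand 13 mm farther back than shut.
Start: joints at [-3.604, 21.967, 0.94, 78.501, -0.361, 79.538, -2.664], TCP at [0.625, 0, 0.253] pointing down, gripper open.
Joint ranges: [-169.22, 169.22], [-14.56, 117.87], [-87.37, 89.26], [10.42, 133.3], [-82.24, 262.24], [0.94, 117.77], [-172.7, 172.7]. Speed limits (degrees/s): [136.94, 136.94, 172.46, 172.46, 180, 180, 180].

INTERFACE

Orientations are given as [roll, pitch, yaw] about the fixed x, y, z axes, in that order (R = Rz(yaw) Ry(pitch) Rx(roll)).
In Python, from cell import get_state, cams, manip gives the robot as it stands. The module is installed in compiled form; this text tells all that it offers.
- The arm moves only by the tool play_rows, never from a script. Its argument "increments" is a list of rows, each a list of 3 entries, a list of its own where there are three numbers: the shift along the tool's x, y, z in m, then the turn about the tool's z in degrees, then the gripper's target within -1 to 1 (fully open at 1, half-way at 0, shut at -1). In form: [[[tx, ty, tz], spin, claw], ...]. A call has 1 to 20 rows; each row shifts and turns the commanded pose from where the row before left it, along the tool's axes as they then stand; what a row does not reach is not made up. A row lasts 1/8 s, in which the tool goes at most 62.5 mm and 10.7 degrees, less where a joint would pass 70% of its speed; a pose out of reach is approached as far as the arm can. A call with a gripper value outside its range is refused whole. The fingers move at their own pace and stop on an object; the grip force is fixed at half the most. Time passes only in rows, so rows that do not move let the fingers close. It gives the time, the measured TCP pose, the force and the opening at its end, in the units of the state.
- get_state(): the state, without advancing time (a new reading comes with each control period).
- cams.camera(name): name is "scene" or "side" or "wrist"; returns (picture, depth): 384x512x3 uint8, blue, green, red; 384x512 float32, m along the optical axis (not along the pixel's ray), 0 where there is no reading.
- cams.get_calibration(name): a dict with "vertical_fov" (degrees; the focal length in pixels is half the picture's height over the tangent of half this angle, whatever the lens; pixels are square), "cx", "cy" (the principal point, pixels), "R" (3x3) and "t" (3): a world point X has camera coordinates R X + t; the wrist camera has in their place "hand_eye" (4x4, takes a point from camera to tool coordinates, whose origin is the TCP and whose axes are the flange's). Camera axes: x right, y down, z forward; pixel columns grow to the right and rows downward; lengths in m; the calibration is good to about 2 mm. A picture is of the moment at which its call begins: read the wrist's pose just before it. get_calibration takes no time and is no camera call.
- manip.finish_job(): hands the job in, once; it reports no verdict.
The state is a dict: "clock": time; "joint_positions": joint angles; "qd": joint speeds; "tau": joint torques, N m; "tcp_pos": TCP position; "tool_rot": TCP orientation; "ft_force": force on the tool from outside, world axes, zero at the start; "ft_torque": the same for the moment, N m; "grip_width": opening from 0.0 (shut) to 1.0 (fully open).
Only numpy, scipy, OpenCV 4.12 (cv2) and the standard library are available. Lean on these libraries where they do the work, as an engineer would, in place of code of your own. Each camera call takes 0.05 s, during which the arm holds its last target.

TASK

Set up the glass-shaping spindle: swing the orange-handled latch clear of the socket, take the graphite shaping head out of its leaning wooden rest and put its stub down into the socket, turning it until you feel its key drop into the slot and the flange lies flush on the block. Then let go and swing the latch fully back over the flange. Leave the other things on the bench where they are.

Things in the scene. Friction and masses are not known exactly. Their poses are not given: they have to be found in the camera images.
- former_grip (a point): Shaping head, loose, 151 mm long, 0.35 to 0.7 kg: centre of its black graphite blade, on the long axis. Own z = long axis, from the steel stub to the blade's top; y = across the blade's two parallel flat faces (24 mm thick, grip here); x = along the blade's width. Blade runs from 39 mm below to 40 mm above this point, 60 mm wide, top 29 mm cut to 40 mm wide (x -30 to +10 mm)
- former_seat (a point): Centre of the underside of the head's aluminium flange (72 mm diameter, 10 mm thick), 71 mm below former_grip on the same axis, same axes. A steel neck 24 mm in diameter joins flange and blade. Coincides with socket_mouth when fully home. At the start the flange lies on the sloping rest and the head's z axis leans 0.6 rad (34 degrees) from vertical, its top towards the robot's side
- former_tip (a point): Tip of the head's steel stub, 40 mm below former_seat, same axes. Stub 22 mm in diameter, tapering to 14 mm over its last 6 mm. A brass key sticks out on its +x side only (the upper side in the rest): 10 mm wide, outer face 20 mm from the axis, from 24 to 40 mm above the tip (up to the flange)
- rest_mouth (a point): Centre of the sloping face of the fixed wooden rest (130 x 110 mm foot), 85 mm above the table; z is up, x points level to the side away from the robot. The head's stub stands 40 mm deep in it in a 25 mm bore with a wide open slot for the key; it pulls out straight along its own leaning axis
- socket_mouth (a point): Centre of the top face of the socket on the fixed green stand, 80 mm above the table; z up, axes fixed to the stand. The socket is a 72 mm square aluminium block, 50 mm high, with a vertical bore 25 mm in diameter, 48 mm deep, and one key slot. The green base (150 x 250 x 30 mm) reaches 175 mm to -y and 75 mm to +y of this point
- socket_slot (a point): 20 mm out from socket_mouth along the stand's +x. The key slot (13 mm wide, out to 22.5 mm from the axis, full depth) points this way give or take up to 0.35 rad: the block is clamped at an unknown angle each time, to be felt or seen (its sides are parallel to the slot). It does not turn as the key rubs
- block_face (a point): Point on the block's top face 25 mm from the axis, towards the stand's -x. With the stub in the bore and the key off the slot, the key stands on this face and the flange is 16 mm above it; once key and slot agree within about 0.08 rad the head goes down these last 16 mm until the flange lies on the face
- latch_pivot (a point): Vertical hinge axis of the steel retaining latch, 85 mm from socket_mouth towards the stand's -y, at height 100 mm; axes fixed to the stand. The latch is a flat bar 16 mm wide, at height 93 to 105 mm: handle at one end, the other end reaches 63 mm past the hinge
- latch_handle (a point): Grip point on the latch's upright orange handle: a round post 18 mm in diameter, free from height 105 to 158 mm; this point is 138 mm above the table and 62 mm from the hinge axis. Own +y points from the handle to the hinge
- latch (a joint): Latch angle, rad, 0 to 1.5. 0 = closed against its stop: the bar's tip overhangs the socket (22 mm from the axis), handle on the stand's -y side. Grows clockwise seen from above (handle goes to the stand's -x side, towards the robot). From about 0.8 the bar is clear of socket and flange. It stays where left; moving the handle takes about 2 N
- vase: Bystander to leave alone: amber glass vase, 80 mm wide, 100 mm tall; origin at the underside's centre
- rodpot: Bystander to leave alone: white ceramic pot, 76 mm wide, 90 mm tall; origin at the underside's centre
- paddle: Bystander to leave alone: graphite paddle lying flat, 90 x 60 x 14 mm plate on a 100 mm wooden handle, 200 mm long and 22 mm high in all; origin at the underside of the plate end of the handle
- tongs: Bystander to leave alone: steel tongs with a cork grip, lying flat, 205 mm long, 22 mm high; origin at the underside near the cork grip
- tin: Bystander to leave alone: aluminium can, 64 mm wide, 80 mm tall; origin at the underside's centre
- brick: Bystander to leave alone: cream firebrick, 110 x 60 x 50 mm; origin at the underside's centre
- globe: Bystander to leave alone: amber glass globe, 84 mm wide, 78 mm tall; origin at the underside's centre
- former: The whole shaping head; origin at the stub's tip, axes as former_grip (111 mm below it)
Mind the look-alikes: they are no part of the job. Leave any pink or purple look-alike of the part that bears rest_mouth alone.

How it is judged:
By the outcome, as a careful person would: the job done as asked, in the order asked, and still so for the second after the job is handed in, with the robot touching nothing.
It also fails if it takes over 70 s, if anything falls off the work surface, if the arm or the gripper's body presses on something with over 40 N, if the wrist force passes 120 N, or if a joint passes its speed limit or range.

## Working session

There is one attempt and no reset: what is moved stays moved. The work goes in short steps, Python scripts to look and compute and a tool call to move; the robot and the scene stay as the last step left them, time stands still between calls to the robot, and variables do not carry over. Pictures are saved under pics/ and viewed, and the job is handed in when it is done.

Besides the shell and the picture viewer there is one more tool, called after "Request:" by a JSON object that holds its "name" and its "arguments". play_rows: Moves the arm, as the interface text tells. Its arguments: {"type":"object","properties":{"increments":{"type":"array"}},"required":["increments"]}

```bash
mkdir -p pics
python3 - <<'E'
from cell import get_state, cams, manip
import cv2,numpy as np
print(get_state())
for n in ["scene","side","wrist"]:
    c=cams.get_calibration(n); print(n,c)
    p,d=cams.camera(n); cv2.imwrite(f"pics/{n}0.png",p); np.save(f"pics/{n}0.npy",d)
E
```

```text
{'clock': 0.0, 'joint_positions': array([-3.60563973, 22.01591574,  0.938018  , 78.56236215, -0.35980575,
       79.53733595, -2.66318575]), 'qd': array([ 0.01245337, -0.03961599,  0.03216172,  0.08703848,  0.00769087,
        0.03977466, -0.06957448]), 'tau': array([-4.50568632e-04, -6.27588844e+01,  8.43669288e-01, -3.71825659e+01,
        1.65239023e-02,  1.39937960e-02, -1.08329079e-04]), 'tcp_pos': array([6.24537007e-01, 4.99715534e-05, 2.52263260e-01]), 'tool_rot': array([-1.79887281e+02,  3.16256355e-03,  9.00067949e+01]), 'ft_force': array([-1.13304652, -0.39842301,  0.24928103]), 'ft_torque': array([-0.00037558, -0.0036029 , -0.01801035]), 'grip_width': 1.0016424747838983}
scene {'vertical_fov': 42.10618916385238, 'cx': 255.35786203583947, 'cy': 191.71671354407468, 'R': array([[-0.74757337,  0.66408479, -0.01120083],
       [ 0.55957005,  0.62065521, -0.54924355],
       [-0.35779243, -0.4168675 , -0.83558726]]), 't': array([ 0.29523335, -0.29824399,  2.19602444])}
side {'vertical_fov': 42.24487232686695, 'cx': 259.2528357482874, 'cy': 196.507419948419, 'R': array([[ 0.95222761, -0.30531126, -0.00690072],
       [-0.17130216, -0.51529041, -0.839721  ],
       [ 0.2528204 ,  0.80078763, -0.54297423]]), 't': array([-0.41971095,  0.26505612,  1.67666507])}
wrist {'vertical_fov': 59.603332745032255, 'cx': 255.07228093125326, 'cy': 190.4755237597022, 'hand_eye': array([[-1.10732412e-04, -9.52197231e-01, -3.05483914e-01,
         7.81465645e-02],
       [ 9.99999991e-01, -1.29079924e-04,  3.98617890e-05,
        -1.23374133e-03],
       [-7.73881255e-05, -3.05483907e-01,  9.52197236e-01,
        -1.21535425e-01],
       [ 0.00000000e+00,  0.00000000e+00,  0.00000000e+00,
         1.00000000e+00]])}
```

View pics/scene0.png

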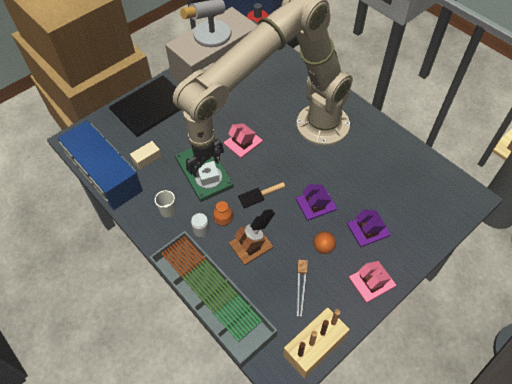

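View pics/side0.png

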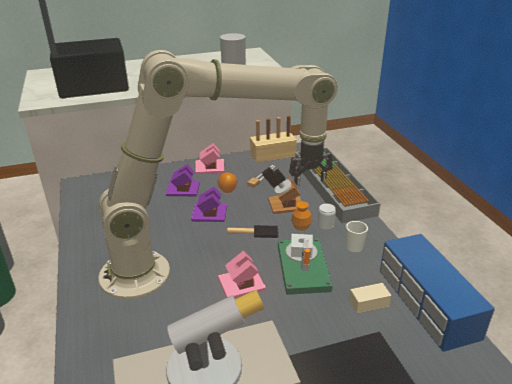

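View pics/wrist0.png

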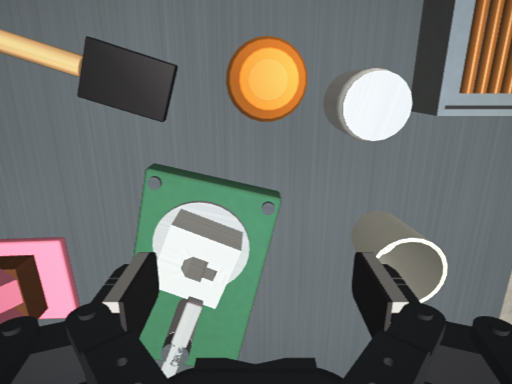

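```bash
cat > h.py <<'E'
import cv2,numpy as np
from scipy.spatial.transform import Rotation as Ro
from cell import get_state, cams, manip
def snap(name,tag=None):
    s=get_state(); p,d=cams.camera(name)
    if tag: cv2.imwrite(f"pics/{name}{tag}.png",p)
    return s,p,d
def cloud(name,s,d):
    c=cams.get_calibration(name); f=192/np.tan(np.radians(c["vertical_fov"]/2))
    v,u=np.mgrid[0:384,0:512]
    P=np.stack([(u-c["cx"])/f*d,(v-c["cy"])/f*d,d],-1)
    if name=="wrist":
        H=c["hand_eye"]; P=P@H[:3,:3].T+H[:3,3]
        return P@Ro.from_euler('xyz',s["tool_rot"],degrees=True).as_matrix().T+s["tcp_pos"]
    return (P-c["t"])@c["R"]
def proj(name,s,X):
    c=cams.get_calibration(name); f=192/np.tan(np.radians(c["vertical_fov"]/2)); X=np.atleast_2d(X)
    if name=="wrist":
        Y=(X-s["tcp_pos"])@Ro.from_euler('xyz',s["tool_rot"],degrees=True).as_matrix()
        H=c["hand_eye"]; Y=(Y-H[:3,3])@H[:3,:3]
    else: Y=X@c["R"].T+c["t"]
    return np.c_[Y[:,0]/Y[:,2]*f+c["cx"],Y[:,1]/Y[:,2]*f+c["cy"]]
E
python3 - <<'E'
from h import *
for n in ["scene","side","wrist"]:
    s=get_state(); p=cv2.imread(f"pics/{n}0.png"); d=np.load(f"pics/{n}0.npy"); P=cloud(n,s,d)
    hsv=cv2.cvtColor(p,cv2.COLOR_BGR2HSV)
    m=(d>0)&(hsv[...,0]>60)&(hsv[...,0]<85)&(hsv[...,1]>100)&(abs(P[...,2]-.03)<.012)
    q=P[m]; q=q[(q[:,0]<.85)&(q[:,1]>-.2)&(q[:,1]<.3)]
    r=cv2.minAreaRect((q[:,:2]*1000).astype(np.float32)); print(n,m.sum(),np.median(q[:,2]),r)
    if n=="wrist":
        for uv in [(197,268),(215,272),(153,183),(267,208),(157,300),(205,300),(150,170),(280,196),(175,212),(243,240)]:
            print(uv,P[uv[1],uv[0]])
    else:
        cv2.imwrite(f"pics/{n}0z.png",cv2.resize(p[140:300,150:400] if n=="scene" else p[130:300,180:400],None,fx=3,fy=3,interpolation=2))
E
```

```text
scene 357 0.02967182177218925 ((562.382568359375, -104.1628646850586), (166.60435485839844, 144.38253784179688), 76.90874481201172)
side 8 0.030192112839590998 ((603.4224853515625, -156.49188232421875), (149.46148681640625, 57.42802810668945), 49.937774658203125)
wrist 10010 0.031141128045837713 ((557.6612548828125, -116.42930603027344), (191.3253631591797, 146.96701049804688), 76.82421112060547)
(197, 268) [ 0.56143152 -0.10898305  0.06021564]
(215, 272) [ 0.58090867 -0.11144739  0.06407157]
(153, 183) [ 0.51574231 -0.02200445  0.03609652]
(267, 208) [ 0.6359316  -0.05009481  0.03591399]
(157, 300) [ 0.50546077 -0.1696651   0.03153047]
(205, 300) [ 0.57202856 -0.1328116   0.0823856 ]
(150, 170) [ 0.51183869 -0.00957039  0.02963417]
(280, 196) [ 0.65085436 -0.04185471  0.01994649]
(175, 212) [ 0.53664336 -0.0544736   0.03666074]
(243, 240) [ 0.60973    -0.08723387  0.03770649]
```

Run:
```python
from h import *
p=cv2.imread("pics/wrist0.png"); cv2.imwrite("pics/w0z.png",cv2.resize(p[150:384,100:320],None,fx=3,fy=2.5,interpolation=2))
```

```text
(no output)
```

View pics/scene0z.png

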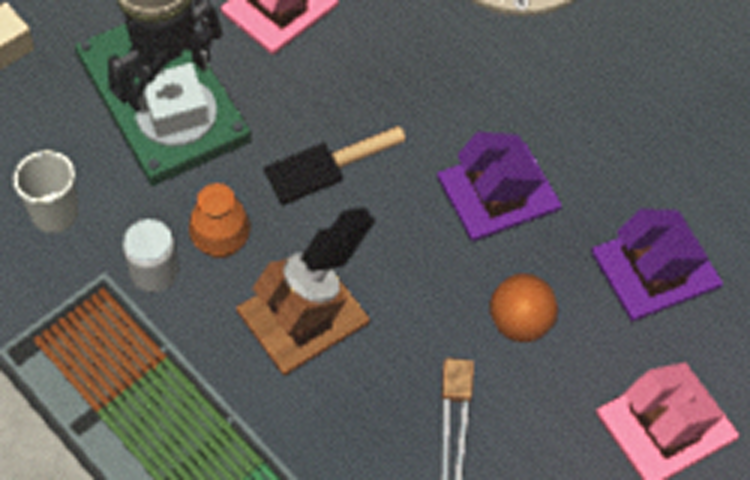

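View pics/side0z.png

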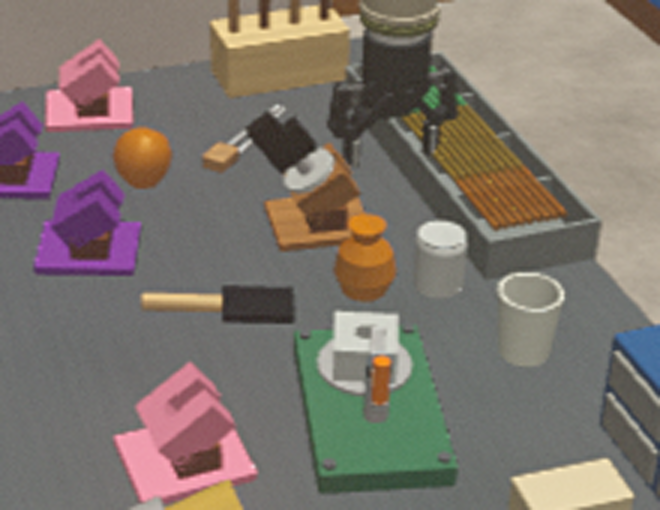

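View pics/w0z.png

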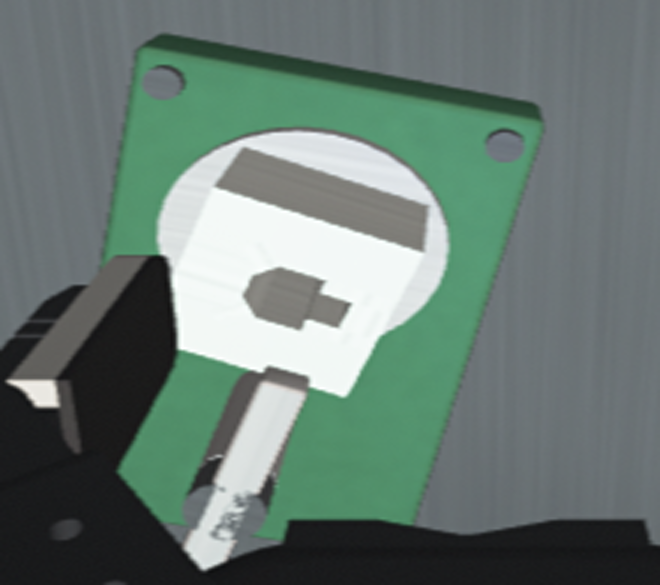

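Run:
```python
from h import *
s=get_state()
def ray(n,uv,z):
    P1=cloud(n,s,np.full((384,512),1.,np.float32)); P2=cloud(n,s,np.full((384,512),2.,np.float32))
    u,v=uv; a=cv2.remap(P1.astype(np.float32),np.float32([[u]]),np.float32([[v]]),1)[0,0]; b=cv2.remap(P2.astype(np.float32),np.float32([[u]]),np.float32([[v]]),1)[0,0]
    return a+(b-a)*(z-a[2])/(b[2]-a[2])
C=[ray("wrist",(100+x/3,150+y/2.5),.08)*1000 for x,y in [(215,187),(425,252),(348,397),(178,345)]]
C=np.array(C); print(C.round(1), C[[0,1,2]].mean(0))
for i,j in [(0,1),(1,2),(3,2)]:
    e=C[j]-C[i]; print(np.linalg.norm(e),np.degrees(np.arctan2(e[1],e[0])))
# slot
for x,y in [(350,315),(250,295),(325,330),(318,272)]: print(ray("wrist",(100+x/3,150+y/2.5),.08).round(4))
B=np.array([ray("wrist",(100+x/3,150+y/2.5),.03)*1000 for x,y in [(137,53),(540,122),(412,525)]]);print(B.round(1))
for i,j in [(0,1),(1,2)]:
    e=B[j]-B[i]; print(np.linalg.norm(e),np.degrees(np.arctan2(e[1],e[0])))
# head
for n in ["scene","side"]:
    p=cv2.imread(f"pics/{n}0.png"); d=np.load(f"pics/{n}0.npy"); P=cloud(n,s,d)
    hsv=cv2.cvtColor(p,cv2.COLOR_BGR2HSV)
    m=(P[...,0]>.5)&(P[...,0]<1)&(P[...,1]>.05)&(P[...,1]<.4)&(P[...,2]>.03)&(P[...,2]<.26)&(hsv[...,2]<60)
    q=P[m]; print(n,len(q),q.min(0),q.max(0),np.median(q,0))
    k=[(265,215),(260,222),(254,232),(246,246)] if n=="scene" else [(275,178),(285,187),(290,203)]
    for u,v in k: print((u,v),P[v,u].round(3),p[v,u])
    # rest foot brown
    m=(hsv[...,0]>5)&(hsv[...,0]<17)&(hsv[...,1]>90)&(P[...,0]>.5)&(P[...,0]<1)&(P[...,1]>.05)&(P[...,1]<.4)&(P[...,2]>.002)&(P[...,2]<.028)
    q=P[m]; print(len(q), np.median(q,0)); print(cv2.minAreaRect((q[:,:2]*1000).astype(np.float32)))
```

```text
[[ 543.7  -50.5   80. ]
 [ 610.   -78.1   80. ]
 [ 582.5 -145.3   80. ]
 [ 525.8 -120.3   80. ]] [578.7492   -91.29165   79.999985]
71.856926 -22.555
72.587204 -112.24802
61.96909 -23.785872
[ 0.5846 -0.1063  0.08  ]
[ 0.5518 -0.0972  0.08  ]
[ 0.576  -0.1132  0.08  ]
[ 0.5748 -0.0869  0.08  ]
[[ 507.2  -10.8   30. ]
 [ 650.2  -41.7   30. ]
 [ 600.3 -261.2   30. ]]
146.22276 -12.198952
225.16731 -102.80405
scene 379 [0.53139881 0.05262502 0.03008509] [0.93827988 0.39599002 0.18613201] [0.59414724 0.25118363 0.1434341 ]
(265, 215) [0.569 0.25  0.172] [34 34 36]
(260, 222) [0.595 0.252 0.155] [25 26 29]
(254, 232) [0.617 0.244 0.099] [142 145 151]
(246, 246) [0.669 0.259 0.077] [ 59  91 142]
540 [0.66986862 0.25409507 0.01280982]
((723.0941162109375, 154.31546020507812), (180.1406707763672, 406.5848388671875), 54.66563034057617)
side 222 [0.53449037 0.22184727 0.10442288] [0.61714247 0.24941014 0.18748165] [0.57407962 0.23359099 0.1454357 ]
(275, 178) [0.579 0.228 0.143] [43 49 56]
(285, 187) [0.62  0.225 0.095] [177 187 189]
(290, 203) [0.635 0.202 0.031] [46 57 79]
361 [0.60444501 0.20549424 0.01496841]
((682.382080078125, 166.94046020507812), (267.0335693359375, 474.3594055175781), 60.709556579589844)
```

Request:
{"name": "play_rows", "arguments": {"increments": [[[-0.04, -0.0155, 0], 0, 1], [[-0.04, -0.0155, 0], 0, 1], [[-0.04, -0.0155, 0], 0, 1], [[-0.04, -0.0155, 0], 0, 1], [[-0.04, -0.0155, 0], 0, 1], [[-0.04, -0.0155, 0], 0, 1], [[0, 0, 0], 0, 1], [[0, 0, 0], 0, 1]]}}

```text
clock: 1.15
tcp_pos: [0.5321, -0.2394, 0.253]
tool_rot: [-180.0, -0.0, 90.0]
ft_force: [0.4, 0.8, -0.3]
grip_width: 0.998
```

```bash
cat >> h.py <<'E'
def ray(n,s,uv,z):
    P1=cloud(n,s,np.full((384,512),1.)); P2=cloud(n,s,np.full((384,512),2.))
    f=lambda P:np.array([cv2.remap(P[...,k].astype(np.float32),np.float32([[uv[0]]]),np.float32([[uv[1]]]),1)[0,0] for k in range(3)])
    a,b=f(P1),f(P2); return a+(b-a)*(z-a[2])/(b[2]-a[2])
E
python3 - <<'E'
from h import *
s,p,d=snap("wrist","1"); np.save("pics/wrist1.npy",d); print(s["tcp_pos"],s["tool_rot"])
P=cloud("wrist",s,d); hsv=cv2.cvtColor(p,cv2.COLOR_BGR2HSV)
m=(hsv[...,0]>3)&(hsv[...,0]<20)&(hsv[...,1]>120)&(P[...,2]>.1)&(P[...,2]<.18)
q=P[m]; print(len(q)); t=q[q[:,2]>q[:,2].max()-.008]; print(q[:,2].max(), cv2.minEnclosingCircle((t[:,:2]*1000).astype(np.float32)), t.mean(0))
E
```

```text
[ 0.53207768 -0.23943897  0.25301263] [-1.79981377e+02 -4.48336461e-02  9.00059207e+01]
758
0.16041883391242048 ((520.1902465820312, -236.71136474609375), 8.900290489196777) [ 0.51998486 -0.23629771  0.15817147]
```

View pics/wrist1.png

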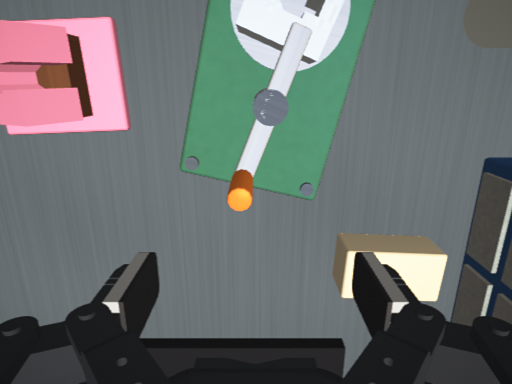

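Run:
```python
from h import *
s=get_state(); 
h=ray("wrist",s,(271,106),.109); g=ray("wrist",s,(240,199),.158); print(h,g,np.linalg.norm(h-g), np.degrees(np.arctan2(*(h-g)[1::-1])))
d=np.load("pics/wrist1.npy"); P=cloud("wrist",s,d)
for uv in [(271,106),(240,199),(120,75),(60,60),(255,150)]: print(P[uv[1],uv[0]])
B=[ray("wrist",s,uv,.03) for uv in [(181,167),(316,198),(373,0),(207,0)]]; print(np.array(B).round(4))
for i,j in [(0,1),(1,2),(0,3)]:
    e=B[j]-B[i]; print(np.degrees(np.arctan2(e[1],e[0])),np.linalg.norm(e))
```

```text
[ 0.5433407  -0.17734689  0.10900003] [ 0.52086323 -0.2361055   0.15799999] 0.07974213 69.06621
[ 0.54350027 -0.17756425  0.1055342 ]
[ 0.52087562 -0.23601432  0.15826191]
[ 0.39350401 -0.15287765  0.01373362]
[ 0.3702808  -0.14266484  0.07878314]
[ 0.53106985 -0.21218546  0.10597047]
[[ 0.453  -0.245   0.03  ]
 [ 0.5974 -0.2794  0.03  ]
 [ 0.6386 -0.0881  0.03  ]
 [ 0.487  -0.0883  0.03  ]]
-13.389799 0.14851497
77.84668 0.19566828
77.73291 0.16034101
```

Request:
{"name": "play_rows", "arguments": {"increments": [[[0.003, -0.0115, 0.01], 0, 1], [[0, 0, 0.034], 0, 1], [[0, 0, 0.034], 0, 1], [[0, 0, 0.034], 0, 1], [[0, 0, 0], 0, 1], [[0, 0, 0], 0, -1], [[0, 0, 0], 0, -1], [[0, 0, 0], 0, -1], [[0, 0, 0], 0, -1], [[0, 0, 0], 0, -1], [[0, 0, 0], 0, -1]]}}

```text
clock: 2.58
tcp_pos: [0.5209, -0.2371, 0.1422]
tool_rot: [179.9, 0.0, 90.0]
ft_force: [-0.7, 1.0, 6.2]
grip_width: 0.193
```

Request:
{"name": "play_rows", "arguments": {"increments": [[[0.0023, -0.00525, 0], 5.25, -1], [[0.0023, -0.00525, 0], 5.25, -1], [[0.0023, -0.00525, 0], 5.25, -1], [[0.0023, -0.00525, 0], 5.25, -1], [[0.0023, -0.00525, 0], 5.25, -1], [[0.0023, -0.00525, 0], 5.25, -1], [[0, 0, 0], 0, -1]]}}

```text
clock: 3.45
tcp_pos: [0.494, -0.2165, 0.1422]
tool_rot: [179.9, -0.0, 58.6]
ft_force: [1.7, 1.8, 5.9]
grip_width: 0.197
```

Request:
{"name": "play_rows", "arguments": {"increments": [[[0.0023, -0.00525, 0], 5.25, -1], [[0.0023, -0.00525, 0], 5.25, -1], [[0.0023, -0.00525, 0], 5.25, -1], [[0.0023, -0.00525, 0], 5.25, -1], [[0.0023, -0.00525, 0], 5.25, -1], [[0.0023, -0.00525, 0], 5.25, -1], [[0, 0, 0], 0, -1], [[0, 0, 0], 0, 1], [[0, 0, 0], 0, 1], [[0, 0, 0], 0, 1], [[0, 0, 0], 0, 1], [[0, 0, -0.04], 0, 1], [[0, 0, -0.05], 0, 1], [[0, 0, -0.05], 0, 1], [[0, 0, 0], 0, 1]]}}

```text
clock: 5.32
tcp_pos: [0.4824, -0.1859, 0.2857]
tool_rot: [179.7, -0.3, 27.0]
ft_force: [0.1, -0.2, -0.8]
grip_width: 0.998
```

Run:
```python
from h import *
s,p,d=snap("wrist","2"); np.save("pics/wrist2.npy",d); print(s["tcp_pos"],s["tool_rot"])
s2,p,d2=snap("side","2"); np.save("pics/side2.npy",d2)
cv2.imwrite("pics/side2z.png",cv2.resize(p[130:300,180:400],None,fx=3,fy=3,interpolation=2))
s2,p,d2=snap("scene","2"); np.save("pics/scene2.npy",d2)
cv2.imwrite("pics/scene2z.png",cv2.resize(p[140:300,150:400],None,fx=3,fy=3,interpolation=2))
```

```text
[ 0.48244532 -0.18588678  0.28566622] [179.70863987  -0.3418705   27.00228054]
```

View pics/wrist2.png

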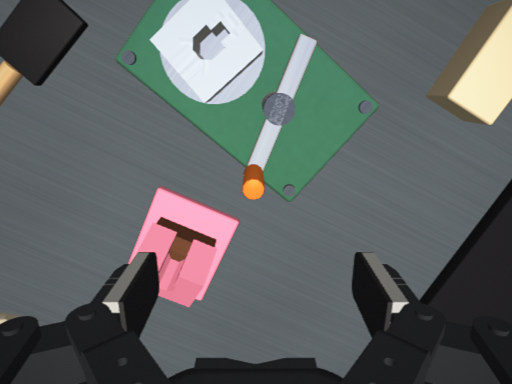

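View pics/side2z.png

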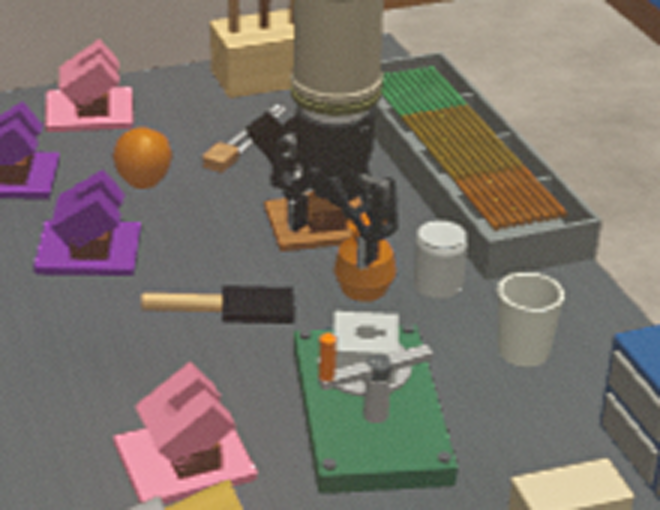

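Request:
{"name": "play_rows", "arguments": {"increments": [[[0, 0, -0.015], 9, 1], [[0, 0, -0.015], 9, 1], [[0, 0, -0.015], 9, 1], [[0.012, -0.05, 0], 0, 1], [[0.012, -0.05, 0], 0, 1], [[0.012, -0.05, 0], 0, 1], [[0.012, -0.05, 0], 0, 1], [[0.012, -0.05, 0], 0, 1], [[0.012, -0.05, 0], 0, 1], [[0.012, -0.05, 0], 0, 1], [[0.012, -0.05, 0], 0, 1], [[0, 0, 0], 0, 1], [[0, 0, 0], 0, 1]]}}

```text
clock: 7.1
tcp_pos: [0.5764, 0.2145, 0.3245]
tool_rot: [179.9, 0.2, 0.0]
ft_force: [0.3, -0.3, 0.8]
grip_width: 0.998
```

Run:
```python
from h import *
s,p,d=snap("wrist","3"); np.save("pics/wrist3.npy",d); print(s["tcp_pos"],s["tool_rot"])
```

```text
[0.57644142 0.21447665 0.32446526] [1.79903881e+02 1.55285611e-01 7.21505976e-03]
```

View pics/wrist3.png

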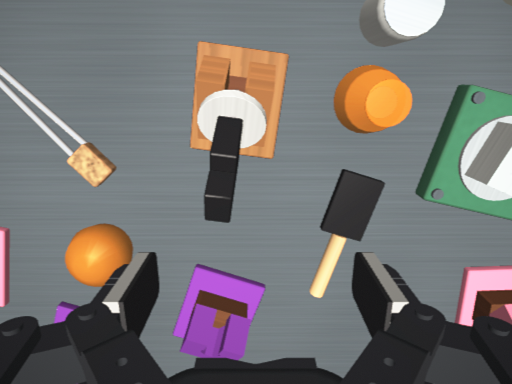

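Run:
```python
from h import *
s=get_state(); p=cv2.imread("pics/wrist3.png"); d=np.load("pics/wrist3.npy"); P=cloud("wrist",s,d)
B=np.array([ray("wrist",s,uv,.015) for uv in [(198,41),(288,53),(272,157),(191,148)]]); print(B.round(4),B.mean(0))
for i,j in [(0,1),(1,2),(3,2),(0,3)]:
    e=B[j]-B[i]; print(np.degrees(np.arctan2(e[1],e[0])),np.linalg.norm(e))
for uv in [(240,70),(270,70),(200,60),(235,90)]: print(uv,P[uv[1],uv[0]])
g=p.max(-1)
m=(g<70)&(P[...,2]>.08)&(P[...,2]<.24); m[:100]=0; m[230:]=0; m[:,:190]=0; m[:,260:]=0
print(m.sum()); q=P[m]; print(q.min(0),q.max(0))
# per image row: mid & width in world
for v in range(114,224,6):
    us=np.where(m[v])[0]
    if len(us)<5: continue
    print(v,us[0],us[-1],P[v,us[1]].round(4),P[v,us[-2]].round(4),P[v,us[len(us)//2]].round(4))
# flange: white
mf=(g>150)&(P[...,2]>.06)&(P[...,2]<.16); mf[:80]=0; mf[160:]=0; mf[:,:190]=0; mf[:,275:]=0
q=P[mf]; c=q.mean(0); U,S,V=np.linalg.svd(q-c,full_matrices=False); print("flange",c,V[2],S/np.sqrt(len(q)),q.min(0),q.max(0))
```

```text
[[0.7006 0.2802 0.015 ]
 [0.6873 0.1734 0.015 ]
 [0.5609 0.1907 0.015 ]
 [0.573  0.2961 0.015 ]] [0.630456   0.23508899 0.01499999]
-97.10242 0.107624784
172.1846 0.1276334
-96.55475 0.10607036
172.8847 0.12863739
(240, 70) [0.66822237 0.23094219 0.01671657]
(270, 70) [0.66609177 0.19745456 0.07835847]
(200, 60) [0.67958783 0.27870488 0.01621807]
(235, 90) [0.64691662 0.23242347 0.10778048]
2689
[0.53094454 0.2258043  0.1303223 ] [0.62378346 0.25922078 0.18247525]
120 218 241 [0.6213 0.2459 0.1362] [0.621  0.227  0.1332] [0.6213 0.2359 0.136 ]
126 216 241 [0.6168 0.2472 0.1432] [0.6161 0.2268 0.138 ] [0.6164 0.2367 0.1401]
132 215 240 [0.6122 0.2477 0.1485] [0.6118 0.2275 0.1458] [0.612  0.2372 0.1475]
138 214 239 [0.6077 0.2481 0.154 ] [0.6075 0.2281 0.1529] [0.6075 0.2378 0.1526]
144 212 239 [0.6035 0.2493 0.1601] [0.603  0.228  0.1569] [0.6035 0.2382 0.1601]
150 211 238 [0.5995 0.2496 0.1663] [0.5987 0.2287 0.1624] [0.5994 0.2387 0.1656]
156 210 238 [0.5945 0.2506 0.1668] [0.5949 0.2284 0.1692] [0.5948 0.2462 0.1685]
162 210 237 [0.5887 0.2512 0.1642] [0.589  0.2296 0.1657] [0.589
[... 230 characters left out ...]
.1649] [0.5736 0.2427 0.168 ]
186 206 234 [0.5702 0.2541 0.1745] [0.5691 0.2322 0.1708] [0.5697 0.2432 0.1729]
192 205 233 [0.5663 0.2545 0.1788] [0.5657 0.2328 0.1773] [0.5661 0.2436 0.1782]
198 205 232 [0.5618 0.2544 0.1811] [0.5619 0.2334 0.1817] [0.562  0.2434 0.1819]
204 205 231 [0.5544 0.2555 0.1757] [0.5552 0.2355 0.1781] [0.5546 0.2451 0.1763]
210 205 230 [0.5464 0.2567 0.1692] [0.5474 0.2361 0.172 ] [0.5471 0.2459 0.1711]
216 205 229 [0.5388 0.2577 0.1646] [0.5397 0.2376 0.167 ] [0.5394 0.2476 0.1661]
flange [0.628388   0.23276245 0.09969246] [-0.44499813  0.02490706  0.89518507] [0.0234879  0.01981069 0.00616866] [0.58425943 0.1940494  0.06161376] [0.65617639 0.27771013 0.13637728]
```

Request:
{"name": "play_rows", "arguments": {"increments": [[[0.0016, -0.026, 0], 0, 1], [[0, 0, 0], 7.5, 1], [[0, 0, 0.04], 0, 1], [[0, 0, 0.04], 0, 1], [[0, 0, 0.04], 0, 1], [[0, 0, 0], 0, 1], [[0, 0, 0], 0, 1]]}}

```text
clock: 8.02
tcp_pos: [0.5792, 0.2403, 0.2083]
tool_rot: [-179.9, -0.1, -7.6]
ft_force: [0.1, 0.4, 0.3]
grip_width: 0.999
```

Run:
```python
from h import *
s,p,d=snap("wrist","4"); np.save("pics/wrist4.npy",d); print(s["tcp_pos"],s["tool_rot"])
P=cloud("wrist",s,d)
for v in range(150,340,15): 
    r=P[v,180:330]; gg=p[v,180:330].max(-1); k=np.where((gg<75)&(r[:,2]>.12)&(r[:,2]<.2))[0]
    if len(k)>5: print(v,k[0]+180,k[-1]+180,r[k[2]].round(4),r[k[-3]].round(4))
```

```text
[0.57917182 0.24026146 0.20826765] [-1.79942500e+02 -1.08240054e-01 -7.57658808e+00]
150 231 269 [0.6202 0.2477 0.1357] [0.6175 0.228  0.1351]
165 230 269 [0.6136 0.2487 0.1453] [0.6109 0.2291 0.1449]
180 229 270 [0.6073 0.2496 0.1539] [0.605  0.2296 0.155 ]
195 228 271 [0.6013 0.2506 0.1615] [0.5987 0.2301 0.1619]
210 227 271 [0.5955 0.2515 0.1685] [0.5927 0.2311 0.1683]
225 229 270 [0.5833 0.253  0.1595] [0.5806 0.2328 0.1595]
240 229 270 [0.5763 0.2538 0.1637] [0.5738 0.2337 0.1641]
255 228 271 [0.5719 0.2544 0.1723] [0.5685 0.2341 0.171 ]
270 227 271 [0.5666 0.2553 0.1784] [0.5636 0.235  0.1779]
285 228 270 [0.5567 0.2564 0.1767] [0.5538 0.2366 0.1763]
300 231 269 [0.5383 0.2585 0.1638] [0.5363 0.2389 0.1645]
```

View pics/wrist4.png

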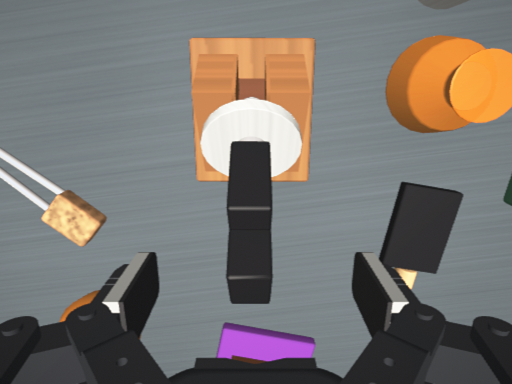

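Request:
{"name": "play_rows", "arguments": {"increments": [[[-0.002, -0.002, 0.02], 0, 1], [[0, 0, 0.02], 0, 1], [[0, 0, 0.0215], 0, 1], [[0, 0, 0], 0, 1], [[0, 0, 0], 0, -1], [[0, 0, 0], 0, -1], [[0, 0, 0], 0, -1], [[0, 0, 0], 0, -1], [[0, 0, 0], 0, -1], [[0, 0, 0], 0, -1]]}}

```text
clock: 9.32
tcp_pos: [0.5769, 0.2435, 0.1456]
tool_rot: [-180.0, -0.0, -7.5]
ft_force: [-1.7, -0.2, 5.3]
grip_width: 0.278
```

Request:
{"name": "play_rows", "arguments": {"increments": [[[-0.0034, 0, -0.00495], 0, -1], [[-0.0034, 0, -0.00495], 0, -1], [[-0.0034, 0, -0.00495], 0, -1], [[-0.0034, 0, -0.00495], 0, -1], [[0, 0, 0], 0, -1]]}}

```text
clock: 9.95
tcp_pos: [0.5627, 0.2451, 0.1652]
tool_rot: [-180.0, 0.0, -7.5]
ft_force: [1.5, -0.3, 0.2]
grip_width: 0.273
```

Run:
```python
from h import *
s2,p,d2=snap("scene","5"); np.save("pics/scene5.npy",d2)
cv2.imwrite("pics/scene5z.png",cv2.resize(p[170:290,180:320],None,fx=5,fy=5,interpolation=2))
```

```text
(no output)
```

View pics/scene5z.png

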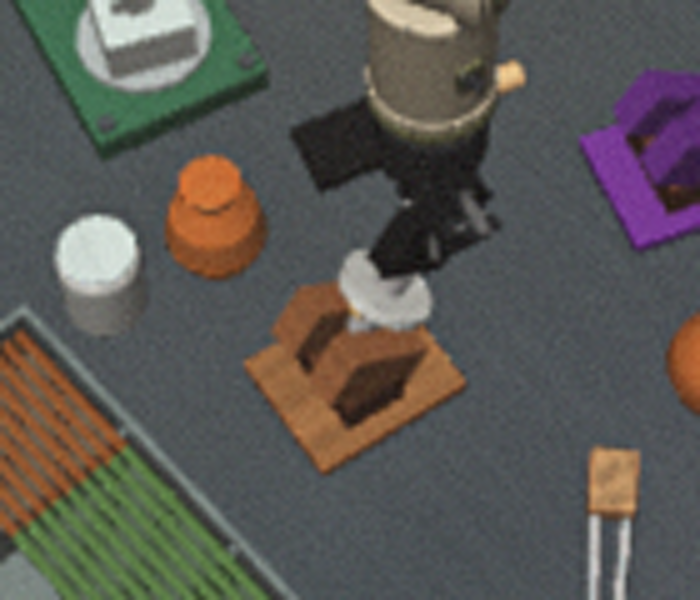

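Head is coming out cleanly (flange off the rest at about pixel (385,290), key visible). Continue out.

Request:
{"name": "play_rows", "arguments": {"increments": [[[-0.0034, 0, -0.00495], 0, -1], [[-0.0034, 0, -0.00495], 0, -1], [[-0.0034, 0, -0.00495], 0, -1], [[-0.0034, 0, -0.00495], 0, -1], [[-0.0034, 0, -0.00495], 0, -1], [[-0.005, 0, -0.01], 0, -1], [[-0.005, 0, -0.02], 0, -1], [[0, 0, -0.03], 0, -1], [[0, 0, -0.03], 0, -1], [[0, 0, 0], 0, -1], [[0, 0, 0], 0, -1]]}}

```text
clock: 11.38
tcp_pos: [0.5358, 0.2483, 0.2782]
tool_rot: [180.0, 0.1, -7.5]
ft_force: [0.0, -1.3, -4.9]
grip_width: 0.275
```

Run:
```python
from h import *
s2,p,d2=snap("scene","6"); np.save("pics/scene6.npy",d2)
cv2.imwrite("pics/scene6z.png",cv2.resize(p[150:290,180:320],None,fx=4,fy=4,interpolation=2))
s2,p,d2=snap("side","6"); np.save("pics/side6.npy",d2)
cv2.imwrite("pics/side6z.png",cv2.resize(p[100:260,220:380],None,fx=3.5,fy=3.5,interpolation=2))
s2,p,d2=snap("wrist","6"); np.save("pics/wrist6.npy",d2)
```

```text
(no output)
```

View pics/scene6z.png

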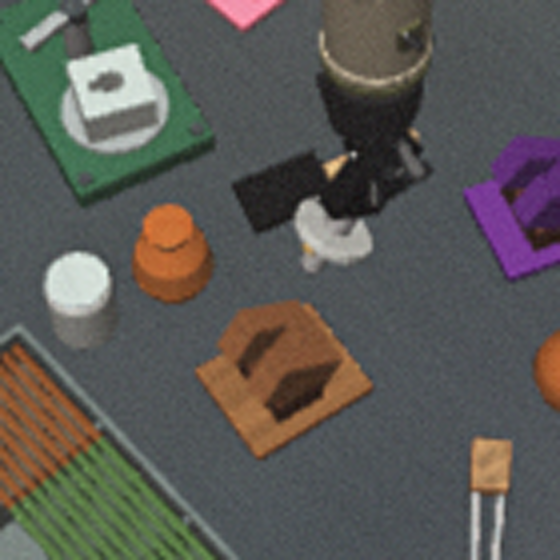

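View pics/side6z.png

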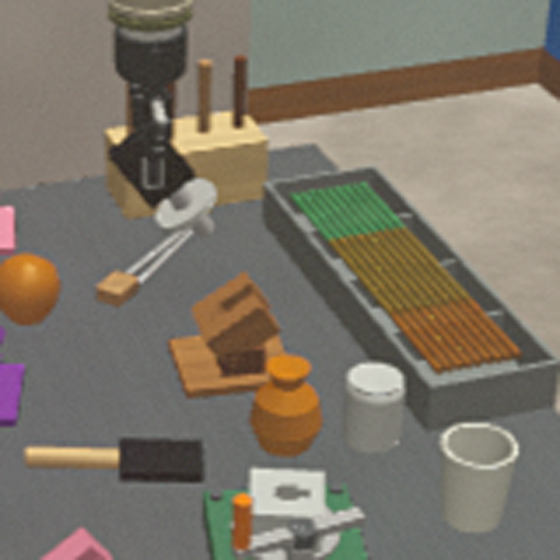

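View pics/wrist6.png

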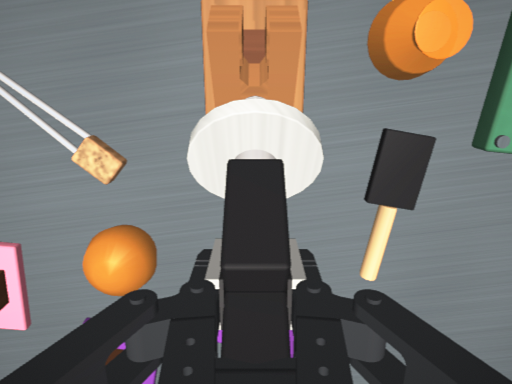

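Run:
```python
from h import *
p=cv2.imread("pics/wrist2.png"); cv2.imwrite("pics/w2z.png",cv2.resize(p[0:120,130:280],None,fx=5,fy=5,interpolation=2))
```

```text
(no output)
```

View pics/w2z.png

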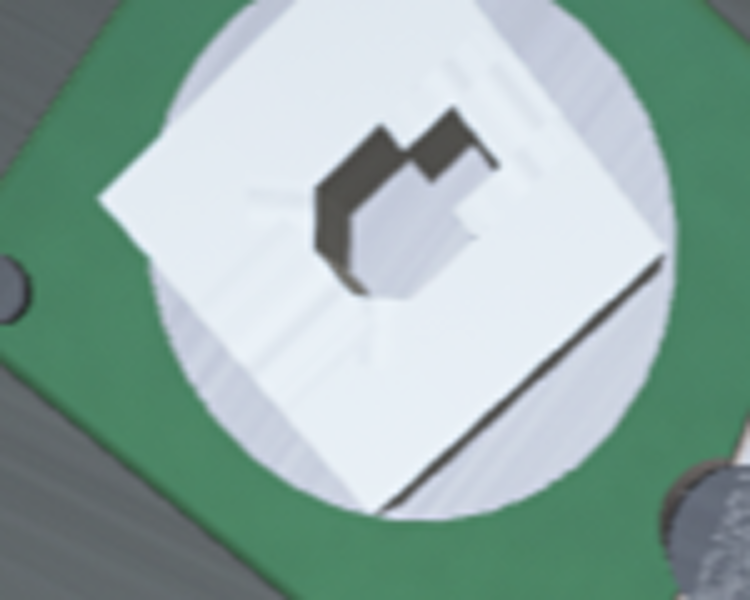

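Run:
```python
from h import *
s=dict(tcp_pos=np.array([0.48244532,-0.18588678,0.28566622]),tool_rot=np.array([179.70863987,-0.3418705,27.00228054]))
C=np.array([ray("wrist",s,(130+x/5,y/5),.08)*1000 for x,y in [(100,198),(375,513),(662,253),(455,107),(498,165),(318,188),(318,248)]]);print(C.round(1),"centre",(C[0]+C[2])/2)
for i,j in [(0,1),(1,2),(3,4)]:
    e=C[j]-C[i]; print(np.linalg.norm(e),np.degrees(np.arctan2(e[1],e[0])))
c=(C[0]+C[2])/2; m=(C[3]+C[4])/2-c; print(m,np.degrees(np.arctan2(m[1],m[0])))
```

```text
[[ 543.1  -50.8   80. ]
 [ 515.6 -117.4   80. ]
 [ 580.7 -144.8   80. ]
 [ 585.3 -101.2   80. ]
 [ 580.4 -112.    80. ]
 [ 562.3  -84.9   80. ]
 [ 553.2  -89.    80. ]] centre [561.90515  -97.808624  79.999985]
71.985916 -112.44393
70.68161 -22.822886
11.918286 -114.735985
[20.941833 -8.780411  0.      ] -22.747139
```

Run:
```python
from h import *
s=get_state(); p=cv2.imread("pics/wrist6.png"); d=np.load("pics/wrist6.npy"); P=cloud("wrist",s,d)
R=Ro.from_euler('z',-7.5,degrees=True).as_matrix()
for v in range(100,384,8):
    a=[((P[v,u]-s["tcp_pos"])@R*1000).round(1) for u in (256,)]
    print(v,*a,p[v,256])
f=(p.min(-1)>150)&(P[...,2]>.15)&(P[...,2]<.28); f[:95]=0;f[200:]=0
q=(P[f]-s["tcp_pos"])@R*1000
# top plane of flange
rng=np.random.default_rng(0);best=0
for _ in range(400):
    a=q[rng.choice(len(q),3,False)]; n=np.cross(a[1]-a[0],a[2]-a[0]); n/=np.linalg.norm(n)+1e-9; k=abs((q-a[0])@n)<1
    if k.sum()>best: best=k.sum();K=k
c=q[K].mean(0); n=np.linalg.svd(q[K]-c)[2][2] if K.sum()<3000 else np.linalg.eigh(np.cov((q[K]-c).T))[1][:,0]; print(best,len(q),c,n,np.degrees(np.arccos(abs(n[2]))))
```

```text
100 [ 69.4  -0.7 -38.2] [245 248 249]
108 [ 66.1  -0.6 -33.6] [245 249 249]
116 [ 62.6  -0.6 -33.3] [238 243 244]
124 [ 58.7  -0.7 -36. ] [238 243 244]
132 [ 54.4  -0.7 -40.5] [238 243 244]
140 [ 50.3  -0.7 -42.1] [238 243 244]
148 [ 45.8  -0.7 -45.2] [237 242 243]
156 [ 42.5  -0.7 -41.3] [223 225 230]
164 [ 45.3  -0.5 -12.7] [45 43 43]
172 [ 42.4  -0.5 -10.6] [44 43 42]
180 [40.  -0.5 -7.4] [45 43 43]
188 [38.  -0.5 -3. ] [44 43 44]
196 [36.1 -0.5  1. ] [46 44 45]
204 [33.9 -0.5  3.7] [45 44 44]
212 [31.9 -0.5  6.9] [45 44 46]
220 [29.7 -0.4  9.1] [43 42 44]
228 [27.3 -0.4 10.8] [44 42 44]
236 [26.  -0.4 14.8] [44 43 44]
244 [24.  -0.4 16.8] [44 43 44]
252 [22.1 -0.4 19.1] [44 42 44]
260 [20.4 -0.4 21.4] [43 42 44]
268 [18.5 -0.4 23.4] [63 63 65]
276 [13.9 -0.4 20.9] [41 40 42]
284 [ 6.8 -0.4 15.1] [40 38 40]
292 [ 2.1 -0.4 13.2] [38 35 36]
300 [ 0.5 -0.4 15.8] [44 43 43]
308 [-0.4 -0.4 19.2] [43 41 41]
316 [-2.6 -0.4 20.8] [43 41 42]
324 [-4.6 -0.4 22.5] [43 41 43]
332 [-6.  -0.4 24.9] [42 40 43]
340 [-8.3 -0.4 26.2] [43 41 43]
348 [-9.1 -0.4 29. ] [43 42 43]
356 [-10.6  -0.4  31. ] [42 41 43]
364 [ 8.6 -0.2 53.4] [40 39 37]
372 [ 9.5 -0.2 56.8] [36 34 33]
380 [10.2 -0.2 59.7] [40 38 37]
6975 8858 [ 44.86199548  -0.27623693 -45.65659513] [-5.70749765e-01  1.26086235e-04  8.21124040e-01] 34.802526691875414
```

Request:
{"name": "play_rows", "arguments": {"increments": [[[0.0026, 0.0458, 0], 0, -1], [[0.0026, 0.0458, 0], 0, -1], [[0.0026, 0.0458, 0], 0, -1], [[0.0026, 0.0458, 0], 0, -1], [[0.0026, 0.0458, 0], 0, -1], [[0.0026, 0.0458, 0], 0, -1], [[0.0026, 0.0458, 0], 0, -1], [[0.0026, 0.0458, 0], 0, -1], [[0, 0, 0], -9.2, -1], [[0, 0, 0], -9.2, -1], [[0, 0, 0], -9.1, -1], [[0, 0, 0.03], 0, -1], [[0, 0, 0.03], 0, -1], [[0, 0, 0.02], 0, -1], [[0, 0, 0], 0, -1], [[0, 0, 0], 0, -1]]}}

```text
clock: 13.52
tcp_pos: [0.5094, -0.1176, 0.1999]
tool_rot: [180.0, -0.0, 20.0]
ft_force: [0.3, 0.8, -3.5]
grip_width: 0.272
```

Run:
```python
from h import *
s2,p,d2=snap("scene","7"); print(s2)
cv2.imwrite("pics/scene7z.png",cv2.resize(p[110:230,140:280],None,fx=5,fy=5,interpolation=2))
s2,p,d2=snap("side","7")
cv2.imwrite("pics/side7z.png",cv2.resize(p[170:300,240:380],None,fx=4.5,fy=4.5,interpolation=2))
```

```text
{'clock': 13.525, 'joint_positions': array([ -1.93362771,  11.22646309,  13.11422607,  99.6438852 ,
        -2.70270868,  69.40789271, -58.11193904]), 'qd': array([ 0.0778454 , -0.63700753,  0.07205789, -0.74683825, -0.05944752,
       -0.01470866,  0.01846035]), 'tau': array([-3.34220601e-02, -4.81106114e+01,  1.95155740e+00, -3.60185266e+01,
       -1.90475344e-02, -1.84706133e-02,  2.02781506e-03]), 'tcp_pos': array([ 0.50940862, -0.11759335,  0.19992052]), 'tool_rot': array([ 1.79983826e+02, -2.33802540e-02,  2.00000254e+01]), 'ft_force': array([ 0.2983722 ,  0.76713569, -3.47711677]), 'ft_torque': array([ 0.00211907,  0.02928884, -0.01310059]), 'grip_width': 0.2719968716602813}
```

View pics/scene7z.png

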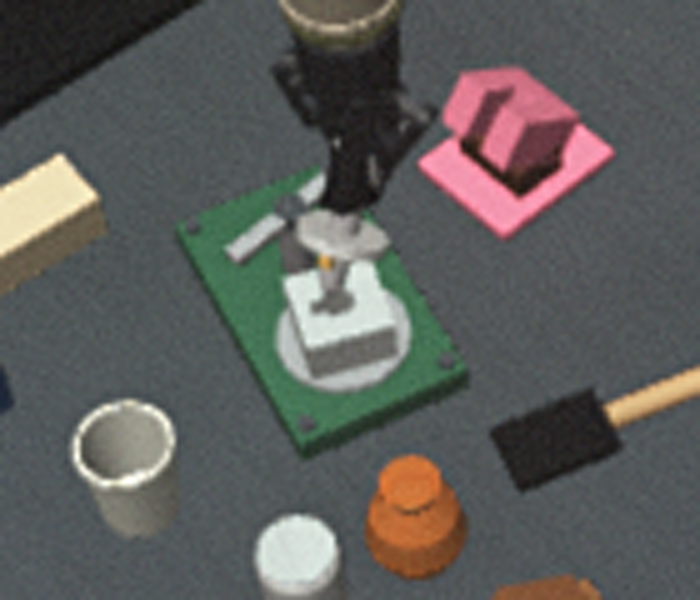

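View pics/side7z.png

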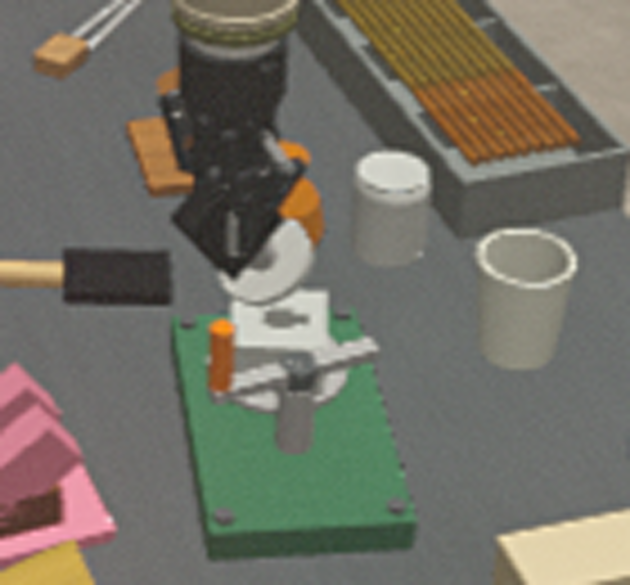

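Request:
{"name": "play_rows", "arguments": {"increments": [[[-0.001, 0, 0.012], 0, -1], [[0, 0, 0.008], 0, -1], [[0, 0, 0.006], 0, -1], [[0, 0, 0.003], 0, -1], [[0, 0, 0.002], 0, -1], [[0, 0, 0], 0, -1]]}}

```text
clock: 14.38
tcp_pos: [0.5082, -0.1178, 0.1684]
tool_rot: [-180.0, -0.0, 20.0]
ft_force: [1.2, -0.2, -2.5]
grip_width: 0.274
```

Request:
{"name": "play_rows", "arguments": {"increments": [[[0.0054, 0, -0.003], 0, -1], [[0.0054, 0, -0.0027], 0, -1], [[0.0052, 0, -0.0022], 0, -1], [[0.0053, 0, -0.002], 0, -1], [[0, 0, 0], 0, -1]]}}

```text
clock: 15.0
tcp_pos: [0.5277, -0.1115, 0.1796]
tool_rot: [180.0, 0.1, 20.0]
ft_force: [-10.0, -2.0, 8.9]
grip_width: 0.274
```

Run:
```python
from h import *
s2,p,d2=snap("scene","8"); print(s2["ft_force"],s2["ft_torque"])
cv2.imwrite("pics/scene8z.png",cv2.resize(p[110:230,140:280],None,fx=5,fy=5,interpolation=2))
```

```text
[-9.95205571 -1.98059058  8.94351307] [-0.38671809  2.47467089  0.09003411]
```

View pics/scene8z.png

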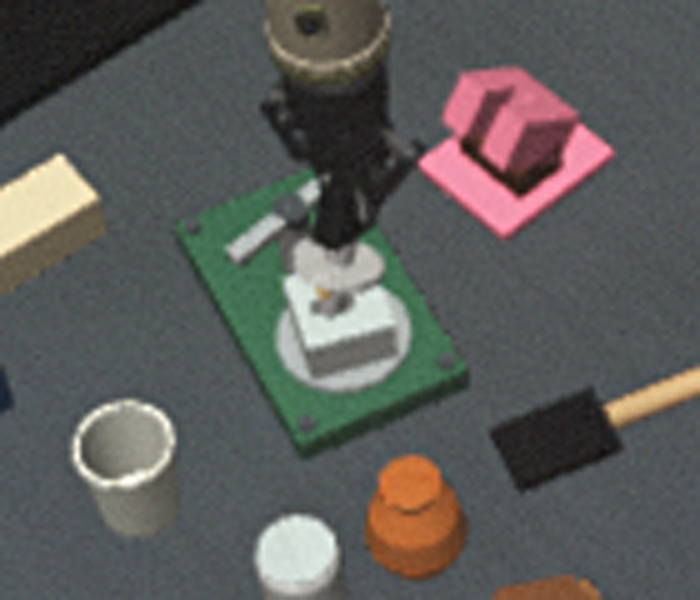

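Request:
{"name": "play_rows", "arguments": {"increments": [[[0.004, 0, -0.0018], 0, -1], [[0.004, 0, -0.0014], 0, -1], [[0.004, 0, -0.0012], 0, -1], [[0.004, 0, -0.001], 0, -1], [[0.004, 0, -0.0008], 0, -1], [[0.004, 0, -0.0005], 0, -1], [[0, 0, 0], 0, -1]]}}

```text
clock: 15.92
tcp_pos: [0.5514, -0.1028, 0.1877]
tool_rot: [179.9, -0.1, 20.0]
ft_force: [-10.0, -0.5, 13.9]
grip_width: 0.273
```

Request:
{"name": "play_rows", "arguments": {"increments": [[[0.004, 0, -0.0005], 0, -1], [[0.004, 0, -0.0003], 0, -1], [[0.003, 0, 0], 0, -1], [[0.002, 0, 0], 0, -1], [[0, 0, 0], 0, -1]]}}

```text
clock: 16.55
tcp_pos: [0.5641, -0.0982, 0.1895]
tool_rot: [179.9, -0.2, 20.0]
ft_force: [-9.8, 0.1, 18.2]
grip_width: 0.272
```

Run:
```python
from h import *
s2,p,d2=snap("scene","9"); print(s2["ft_force"],s2["ft_torque"])
cv2.imwrite("pics/scene9z.png",cv2.resize(p[110:230,140:280],None,fx=5,fy=5,interpolation=2))
s2,p,d2=snap("side","9")
cv2.imwrite("pics/side9z.png",cv2.resize(p[170:300,240:380],None,fx=4.5,fy=4.5,interpolation=2))
s2,p,d2=snap("wrist","9");np.save("pics/wrist9.npy",d2)
s=s2;P=cloud("wrist",s,d2); R=Ro.from_euler('z',20,degrees=True).as_matrix()
for v in range(100,384,12): print(v,((P[v,256]-s["tcp_pos"])@R*1000).round(1),p[v,256])
```

```text
[-9.75010028  0.1263153  18.16151647] [0.16467827 2.53211335 0.03248447]
100 [  64.5   -0.7 -158.3] [130 165  94]
112 [  55.    -0.7 -159.2] [127 162  93]
124 [  46.1   -0.7 -152.4] [245 235 230]
136 [  42.9   -0.4 -107.7] [254 252 249]
148 [  34.5   -0.5 -108.8] [253 252 249]
160 [ 37.7  -0.2 -55.2] [251 253 251]
172 [ 30.9  -0.2 -55.9] [251 253 251]
184 [ 23.9  -0.2 -56.3] [252 253 252]
196 [ 28.3  -0.  -22.2] [30 30 29]
208 [27.4  0.  -9.2] [29 28 29]
220 [25.1  0.1 -1.7] [28 27 28]
232 [24.6  0.1  8.6] [29 28 29]
244 [23.   0.1 15.1] [51 51 52]
256 [17.8  0.1 14.3] [44 43 44]
268 [12.8  0.1 14. ] [46 44 46]
280 [ 6.9  0.1 12.6] [44 42 44]
292 [ 3.   0.1 14.5] [30 29 30]
304 [ 1.8  0.2 19.9] [30 28 29]
316 [ 1.2  0.2 25.7] [30 28 29]
328 [ 0.8  0.2 31.1] [29 28 28]
340 [ 0.   0.2 35.7] [29 28 29]
352 [-1.   0.3 39.5] [39 38 39]
364 [ 9.8  0.3 55. ] [39 37 36]
376 [ 9.8  0.4 58.5] [37 36 35]
```

View pics/scene9z.png

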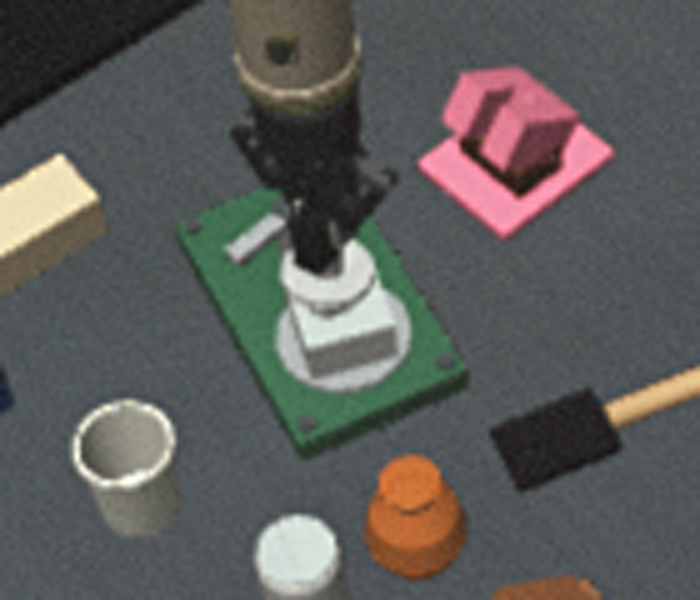

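View pics/side9z.png

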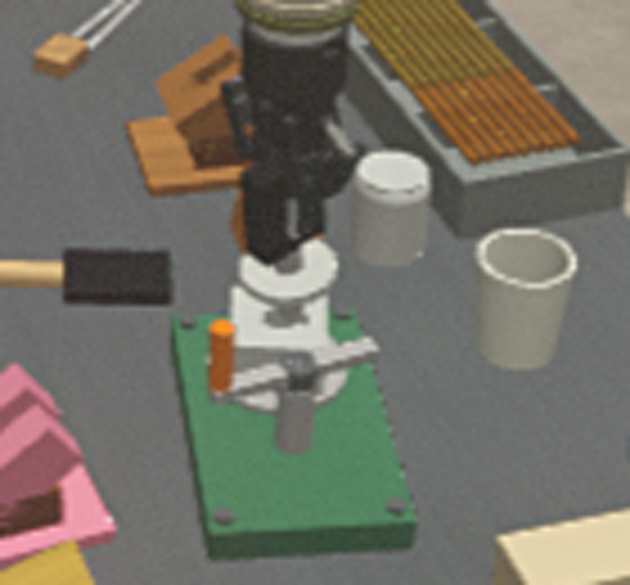

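View pics/wrist9.png

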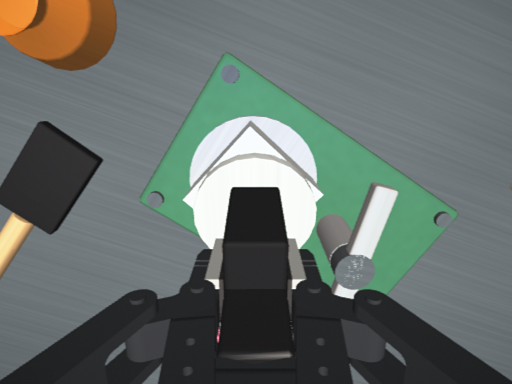

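Request:
{"name": "play_rows", "arguments": {"increments": [[[-0.004, 0, -0.005], 0, -1], [[0, 0, -0.01], 0, -1], [[0, 0, -0.015], 0, -1], [[0, 0, 0], 0, -1], [[0, 0, 0], 0, -1]]}}

```text
clock: 17.32
tcp_pos: [0.5593, -0.0992, 0.2156]
tool_rot: [-180.0, 0.0, 20.0]
ft_force: [-0.7, -0.1, -3.9]
grip_width: 0.272
```

Run:
```python
from h import *
s,p,d2=snap("scene","10"); print(s["tcp_pos"],s["ft_force"])
np.save("pics/scene10.npy",d2)
cv2.imwrite("pics/scene10z.png",cv2.resize(p[140:200,170:240],None,fx=10,fy=10,interpolation=2))
s,p,d2=snap("side","10");np.save("pics/side10.npy",d2)
cv2.imwrite("pics/side10z.png",cv2.resize(p[200:270,270:340],None,fx=8.5,fy=8.5,interpolation=2))
s,p,d2=snap("wrist","10");np.save("pics/wrist10.npy",d2)
P=cloud("wrist",s,d2); R=Ro.from_euler('z',20,degrees=True).as_matrix()
T=(P-s["tcp_pos"])@R*1000
for v in range(150,384,8): print(v,T[v,256].round(1),p[v,256])
f=(p.min(-1)>150)&(T[...,2]>-75)&(T[...,2]<-45); q=T[f]; print(len(q))
rng=np.random.default_rng(0);best=0
for _ in range(400):
    a=q[rng.choice(len(q),3,False)]; n=np.cross(a[1]-a[0],a[2]-a[0]); n/=np.linalg.norm(n)+1e-9; k=abs((q-a[0])@n)<1
    if k.sum()>best: best=k.sum();K=k
c=q[K].mean(0); n=np.linalg.eigh(np.cov((q[K]-c).T))[1][:,0]; print(best,c,n,q[K].min(0),q[K].max(0))
```

```text
[ 0.55925005 -0.09920196  0.2155802 ] [-0.66848623 -0.0739542  -3.94952189]
150 [  27.5   -0.3 -135.1] [254 253 249]
158 [ 38.4  -0.1 -56.1] [255 254 252]
166 [ 33.9  -0.1 -56.3] [251 252 250]
174 [ 29.5  -0.1 -56.1] [250 252 250]
182 [ 24.5  -0.1 -57.6] [250 252 250]
190 [ 29.8   0.  -26.3] [29 28 28]
198 [ 28.2   0.  -19.6] [29 28 29]
206 [ 27.3   0.1 -11.9] [30 29 30]
214 [26.4  0.1 -4.9] [29 28 28]
222 [25.9  0.1  2. ] [29 28 29]
230 [24.2  0.1  5.7] [29 29 29]
238 [24.   0.1 12.1] [29 28 29]
246 [22.4  0.1 15.2] [49 47 48]
254 [18.7  0.1 14.2] [45 43 45]
262 [15.6  0.1 14.3] [44 43 44]
270 [11.7  0.1 13.3] [43 42 43]
278 [ 8.3  0.1 13.4] [44 43 44]
286 [ 4.5  0.1 12.8] [44 42 43]
294 [ 3.1  0.1 15.8] [29 28 28]
302 [ 2.9  0.1 20.2] [29 27 28]
310 [ 2.   0.1 23.4] [28 27 27]
318 [ 1.   0.1 26.4] [27 25 26]
326 [ 1.6  0.2 31. ] [28 27 28]
334 [-0.5  0.2 32.2] [29 27 29]
342 [-0.6  0.2 35.7] [29 29 29]
350 [ 0.5  0.2 40.1] [28 28 28]
358 [-3.   0.2 39.7] [85 87 90]
366 [ 8.9  0.2 54.4] [38 37 35]
374 [10.1  0.2 57.9] [36 35 35]
382 [10.2  0.2 60.4] [37 35 34]
5998
5073 [ 15.30695743   0.59846181 -58.48659472] [ 0.13877471  0.00358671 -0.99031748] [-19.50054764 -35.07146143 -63.90713705] [ 39.69549817  35.87743583 -54.39366711]
```

View pics/scene10z.png

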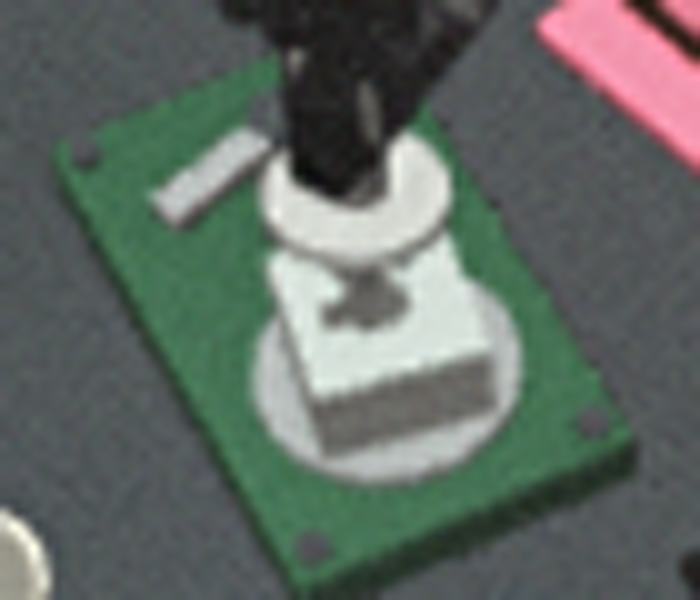

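View pics/side10z.png

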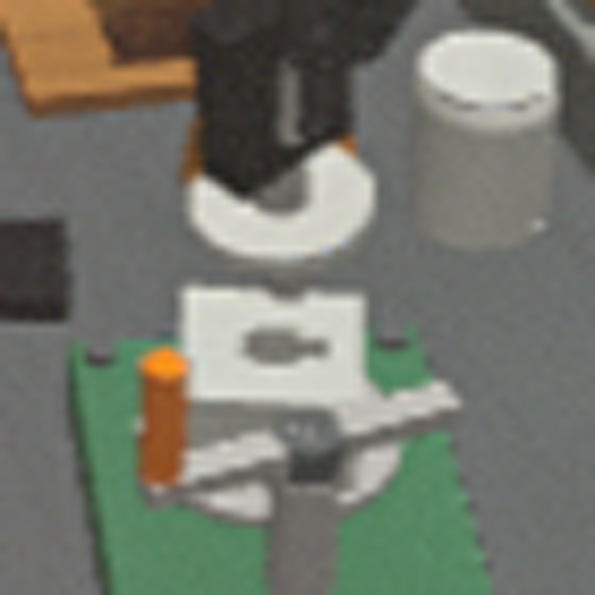

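Request:
{"name": "play_rows", "arguments": {"increments": [[[-0.0068, 0, 0.005], 0, -1], [[0, 0, 0.01], 0, -1], [[0, 0, 0.008], 0, -1], [[0, 0, 0.006], 0, -1], [[0, 0, 0.005], 0, -1], [[0, 0, 0.004], 0, -1], [[0, 0, 0], 0, -1]]}}

```text
clock: 18.35
tcp_pos: [0.5528, -0.1015, 0.1775]
tool_rot: [-180.0, 0.0, 20.0]
ft_force: [-0.7, 0.2, -2.3]
grip_width: 0.271
```

Request:
{"name": "play_rows", "arguments": {"increments": [[[0.002, 0, 0.004], 0, -1], [[0.004, 0, 0], 0, -1], [[0.004, 0, 0], 0, -1], [[0.004, 0, 0], 0, -1], [[0.002, 0, 0], 0, -1], [[0, 0, 0], 0, -1]]}}

```text
clock: 19.1
tcp_pos: [0.5661, -0.0968, 0.1728]
tool_rot: [-179.9, 0.3, 20.0]
ft_force: [-6.9, -1.8, -2.7]
grip_width: 0.269
```

```bash
cat > fl.py <<'E'
from h import *
def flange(tag):
    s,p,d2=snap("wrist",tag)
    P=cloud("wrist",s,d2); R=Ro.from_euler('z',s["tool_rot"][2],degrees=True).as_matrix()
    T=(P-s["tcp_pos"])@R*1000
    f=(p.min(-1)>150)&(T[...,2]>-75)&(T[...,2]<-45); q=T[f]
    rng=np.random.default_rng(0);best=0
    for _ in range(400):
        a=q[rng.choice(len(q),3,False)]; n=np.cross(a[1]-a[0],a[2]-a[0]); n/=np.linalg.norm(n)+1e-9; k=abs((q-a[0])@n)<1
        if k.sum()>best: best=k.sum();K=k
    c=q[K].mean(0); n=np.linalg.eigh(np.cov((q[K]-c).T))[1][:,0]; n*=np.sign(n[2])
    q=q[K]; x=np.percentile(q[:,0],99.8)-36*n[2]; y=(np.percentile(q[:,1],.2)+np.percentile(q[:,1],99.8))/2
    z=c[2]-(n[0]*(x-c[0])+n[1]*(y-c[1]))/n[2]; F=np.array([x,y,z])
    print("tcp",s["tcp_pos"].round(4),"F",s["ft_force"].round(1),"yaw",s["tool_rot"][2].round(1),"n",n.round(3),"flange top c",F.round(1),"grip",(F+61*n).round(1),"tip",(F-50*n).round(1))
    t=R@(F-50*n)/1000+s["tcp_pos"]; g=R@(F)/1000+s["tcp_pos"]; print("world tip",t.round(4),"flange",g.round(4))
E
python3 -c "from fl import *;flange('11')"
```

```text
tcp [ 0.5661 -0.0968  0.1728] F [-6.9 -1.8 -2.7] yaw 20.0 n [-0.042 -0.002  0.999] flange top c [ -3.4   0.5 -60.4] grip [-6.   0.4  0.5] tip [  -1.3    0.6 -110.4]
world tip [ 0.5647 -0.0967  0.0624] flange [ 0.5627 -0.0975  0.1124]
```

Request:
{"name": "play_rows", "arguments": {"increments": [[[0.003, 0, 0.002], 0, -1], [[0.002, 0, 0.001], 0, -1], [[0, 0, 0], 0, -1], [[-0.002, 0, 0], 0, -1], [[0, 0, 0], 0, -1]]}}

```text
clock: 19.77
tcp_pos: [0.57, -0.0952, 0.1702]
tool_rot: [-180.0, 0.1, 20.0]
ft_force: [-3.4, -0.3, -4.8]
grip_width: 0.274
```

```bash
python3 -c "from fl import *;flange('12')"
```

```text
tcp [ 0.57   -0.0952  0.1702] F [-3.4 -0.3 -4.8] yaw 20.0 n [-0.028 -0.031  0.999] flange top c [ -6.4 -27.8 -62.1] grip [ -8.1 -29.7  -1.2] tip [  -5.   -26.3 -112.1]
world tip [ 0.5743 -0.1216  0.0581] flange [ 0.5735 -0.1235  0.1081]
```

Request:
{"name": "play_rows", "arguments": {"increments": [[[0, 0, 0.002], 0, -1], [[0, 0, 0.0015], 0, -1], [[0, 0, 0.001], 0, -1], [[0, 0, 0], 0, -1]]}}

```text
clock: 20.32
tcp_pos: [0.5702, -0.0953, 0.1672]
tool_rot: [-180.0, 0.0, 20.0]
ft_force: [-9.5, -0.5, 5.3]
grip_width: 0.269
```

Request:
{"name": "play_rows", "arguments": {"increments": [[[0, 0.001, 0], 7.1, -1], [[0, 0.001, 0], 7.1, -1], [[0, 0.001, 0], 7.1, -1], [[0, 0.001, 0], 7.1, -1], [[0, 0, 0], 0, -1]]}}

```text
clock: 20.95
tcp_pos: [0.571, -0.0973, 0.1672]
tool_rot: [-179.9, 0.1, -8.4]
ft_force: [-9.4, 3.3, 6.7]
grip_width: 0.275
```

Request:
{"name": "play_rows", "arguments": {"increments": [[[-0.002, 0, 0.0005], 3.5, -1], [[0, 0.0007, 0.0005], 5.2, -1], [[0, 0.0007, 0.0005], 5.2, -1], [[0, 0, 0.0005], 0, -1], [[0, 0, 0], 0, -1]]}}

```text
clock: 21.58
tcp_pos: [0.5696, -0.0999, 0.1644]
tool_rot: [-180.0, -0.1, -22.2]
ft_force: [0.2, 0.1, -3.5]
grip_width: 0.274
```

```bash
python3 -c "from fl import *;flange('13')"
```

```text
tcp [ 0.5696 -0.0999  0.1644] F [ 0.2  0.1 -3.5] yaw -22.2 n [-0.009  0.019  1.   ] flange top c [ 26.1 -39.8 -59.3] grip [ 25.5 -38.7   1.7] tip [  26.5  -40.7 -109.3]
world tip [ 0.5788 -0.1476  0.0551] flange [ 0.5788 -0.1466  0.1051]
```

View pics/wrist13.png

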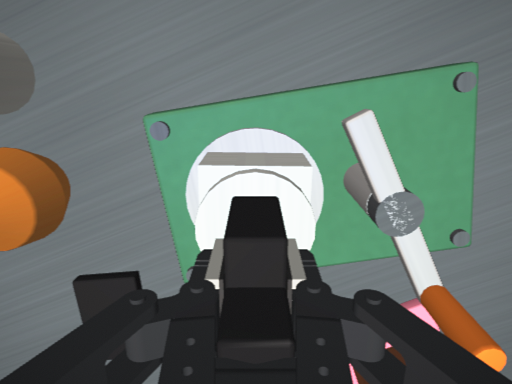

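Request:
{"name": "play_rows", "arguments": {"increments": [[[0, 0, 0.003], 0, -1], [[0, 0, 0.003], 0, -1], [[0, 0, 0.003], 0, -1], [[0, 0, 0.002], 0, -1], [[0, 0, 0], 0, -1]]}}

```text
clock: 22.25
tcp_pos: [0.5689, -0.1, 0.153]
tool_rot: [180.0, 0.0, -22.3]
ft_force: [0.2, -0.4, -2.8]
grip_width: 0.274
```

Request:
{"name": "play_rows", "arguments": {"increments": [[[0, 0, 0.0015], 0, -1], [[0, 0, 0.0015], 0, -1], [[0, 0, 0.0015], 0, -1], [[0, 0, 0.001], 0, -1], [[0, 0, 0], 0, -1]]}}

```text
clock: 22.88
tcp_pos: [0.5694, -0.1001, 0.1512]
tool_rot: [-179.9, -0.1, -22.3]
ft_force: [-11.6, 3.3, 23.0]
grip_width: 0.269
```

Run:
```python
from h import *
for n,c in [("scene",(130,200,160,240)),("side",(200,270,270,340))]:
    s,p,d=snap(n,"14"); a=c
    cv2.imwrite(f"pics/{n}14z.png",cv2.resize(p[a[0]:a[1],a[2]:a[3]],None,fx=8,fy=8,interpolation=2))
s,p,d=snap("wrist","14"); print(s["ft_force"],s["tcp_pos"])
P=cloud("wrist",s,d)
for v in range(150,220,6): print(v,P[v,[215,256,290]].round(4).tolist())
```

```text
[-10.29333594   3.85433105  23.68141834] [ 0.56941095 -0.10002906  0.15123514]
150 [[0.6096, -0.086, 0.0366], [0.5986, -0.1131, 0.0373], [0.5895, -0.1354, 0.0376]]
156 [[0.6061, -0.0848, 0.0398], [0.5948, -0.1115, 0.0383], [0.5859, -0.1339, 0.0392]]
162 [[0.6052, -0.0868, 0.0586], [0.5949, -0.1115, 0.0577], [0.5862, -0.1321, 0.0569]]
168 [[0.6045, -0.0886, 0.0752], [0.5951, -0.1116, 0.0751], [0.5869, -0.1306, 0.0737]]
174 [[0.6023, -0.0883, 0.0813], [0.5954, -0.1117, 0.0907], [0.5852, -0.1293, 0.0801]]
180 [[0.5989, -0.0868, 0.081], [0.5921, -0.1103, 0.0904], [0.5833, -0.1281, 0.0853]]
186 [[0.5972, -0.0869, 0.0883], [0.5888, -0.109, 0.0904], [0.5818, -0.1269, 0.0913]]
192 [[0.5944, -0.0859, 0.0905], [0.5853, -0.1075, 0.0898], [0.5781, -0.1256, 0.0903]]
198 [[0.5911, -0.0844, 0.0904], [0.591, -0.1098, 0.1182], [0.575, -0.1244, 0.0911]]
204 [[0.5876, -0.0828, 0.0901], [0.5908, -0.1097, 0.1263], [0.5716, -0.1231, 0.0913]]
210 [[0.5845, -0.0815, 0.0908], [0.5911, -0.1098, 0.1348], [0.5677, -0.1217, 0.0901]]
216 [[0.5812, -0.08, 0.0912], [0.5913, -0.1099, 0.1423], [0.5644, -0.1204, 0.0905]]
```

View pics/scene14z.png

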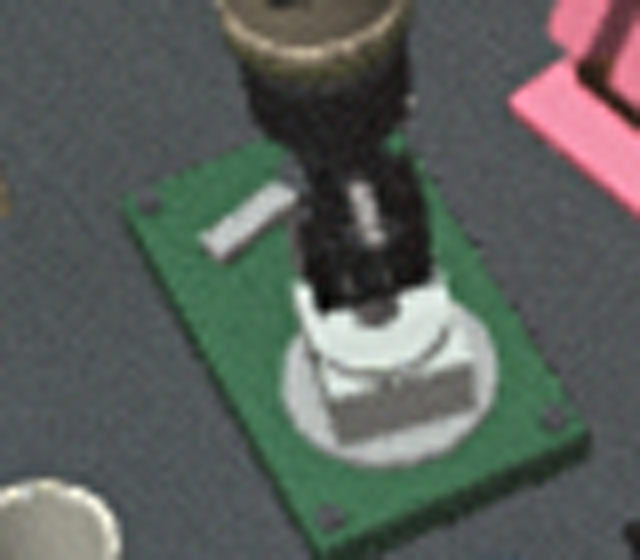

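View pics/side14z.png

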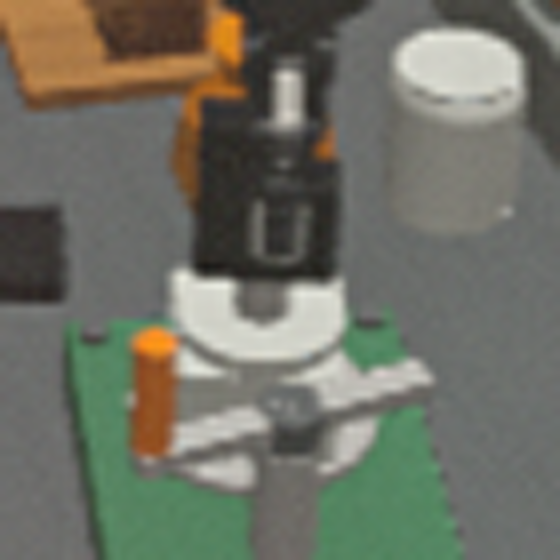

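Request:
{"name": "play_rows", "arguments": {"increments": [[[0, 0, -0.0025], 0, -1], [[0, 0, 0], 0, 0.4], [[0, 0, 0], 0, 0.4], [[0, 0, 0], 0, 0.4], [[0, 0, 0], 0, 0.4], [[0, 0, -0.015], 0, 0.4], [[0, 0, -0.03], 0, 0.4], [[0, 0, -0.04], 0, 0.4], [[0, 0, -0.04], 0, 0.4], [[0, 0, 0], 0, 0.4], [[0, 0, 0], 0, 0.4]]}}

```text
clock: 24.4
tcp_pos: [0.5689, -0.1, 0.2756]
tool_rot: [-180.0, -0.0, -22.3]
ft_force: [0.2, 0.0, -0.8]
grip_width: 0.701
```

Run:
```python
from h import *
s,p,d=snap("wrist","15"); print(s["ft_force"],s["tcp_pos"],s["tool_rot"])
P=cloud("wrist",s,d); np.save("pics/wrist15.npy",d)
f=(p.min(-1)>150)&(abs(P[...,2]-.09)<.005); q=P[f]; r=np.linalg.norm(q[:,:2]-[.5625,-.098],axis=1); q=q[r<.037]; print(len(q),np.median(q,0),q.min(0),q.max(0)); A=np.c_[q[:,:2],np.ones(len(q))]; print(np.linalg.lstsq(A,q[:,2],rcond=None)[0])
hsv=cv2.cvtColor(p,cv2.COLOR_BGR2HSV)
m=(hsv[...,0]>3)&(hsv[...,0]<20)&(hsv[...,1]>120)&(P[...,2]>.15)&(P[...,2]<.17)&(P[...,1]<-.1)
q=P[m]; print(len(q), q.mean(0))
```

```text
[ 0.19852855  0.03874067 -0.83244196] [ 0.56892738 -0.10004838  0.27555891] [-1.79984269e+02 -1.96135409e-02 -2.22967031e+01]
2368 [ 0.57018996 -0.10796127  0.09085069] [ 0.52799313 -0.13435779  0.08501435] [ 0.59922318 -0.0628113   0.09340172]
[-0.00497511  0.00116898  0.09375933]
414 [ 0.48300296 -0.18445103  0.15747078]
```

View pics/wrist15.png

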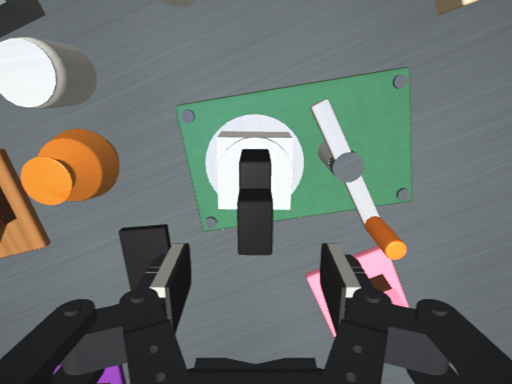

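Request:
{"name": "play_rows", "arguments": {"increments": [[[-0.0158, 0.0369, 0], 0, 1], [[-0.0158, 0.0369, 0], 0, 1], [[-0.0158, 0.0369, 0], 0, 1], [[0, 0, 0], -9.9, 1], [[0, 0, 0], -9.9, 1], [[0, 0, 0], -9.9, 1], [[0, 0, 0], -9.8, 1], [[0, 0, 0], -9.8, 1], [[0, 0, 0], 0, 1], [[0, 0, 0], 0, 1]]}}

```text
clock: 25.7
tcp_pos: [0.4829, -0.1844, 0.2747]
tool_rot: [-180.0, 0.0, 26.8]
ft_force: [-0.4, -0.3, -0.1]
grip_width: 1.002
```

Request:
{"name": "play_rows", "arguments": {"increments": [[[0, 0, 0.04], 0, 1], [[0, 0, 0.04], 0, 1], [[0, 0, 0.04], 0, 1], [[0, 0, 0.013], 0, 1], [[0, 0, 0], 0, 1], [[0, 0, 0], 0, -1], [[0, 0, 0], 0, -1], [[0, 0, 0], 0, -1], [[0, 0, 0], 0, -1], [[0, 0, 0], 0, -1], [[0, 0, 0], 0, -1]]}}

```text
clock: 27.08
tcp_pos: [0.4833, -0.1845, 0.1428]
tool_rot: [180.0, -0.0, 27.0]
ft_force: [-1.9, 0.2, 5.7]
grip_width: 0.195
```

Request:
{"name": "play_rows", "arguments": {"increments": [[[-0.00184, 0.00566, 0], -5.5, -1], [[-0.00184, 0.00566, 0], -5.5, -1], [[-0.00184, 0.00566, 0], -5.5, -1], [[-0.00184, 0.00566, 0], -5.5, -1], [[-0.00184, 0.00566, 0], -5.5, -1], [[-0.00184, 0.00566, 0], -5.5, -1], [[-0.00184, 0.00566, 0], -5.5, -1], [[-0.00184, 0.00566, 0], -5.5, -1], [[-0.00184, 0.00566, 0], -5.5, -1], [[-0.00184, 0.00566, 0], -5.5, -1], [[0, 0, 0], 0, -1]]}}

```text
clock: 28.45
tcp_pos: [0.5146, -0.2326, 0.1428]
tool_rot: [-180.0, 0.0, 82.1]
ft_force: [-6.1, 1.1, 8.3]
grip_width: 0.195
```

Request:
{"name": "play_rows", "arguments": {"increments": [[[-0.00184, 0.00566, 0], -5.5, -1], [[-0.00184, 0.00566, 0], -5.5, -1], [[-0.00184, 0.00566, 0], -5.5, -1], [[0, 0, 0], 0, -1]]}}

```text
clock: 28.95
tcp_pos: [0.5297, -0.2385, 0.1428]
tool_rot: [-179.8, -0.1, 98.5]
ft_force: [-12.8, 3.2, 13.8]
grip_width: 0.195
```

Request:
{"name": "play_rows", "arguments": {"increments": [[[0, 0.0015, 0], 0, -1], [[0, 0.0015, 0], 0, -1], [[0, 0, 0], 0, -1]]}}

```text
clock: 29.32
tcp_pos: [0.5299, -0.2386, 0.1427]
tool_rot: [-179.5, -0.2, 98.4]
ft_force: [-25.6, 4.7, 21.4]
grip_width: 0.193
```

Request:
{"name": "play_rows", "arguments": {"increments": [[[0, -0.002, 0], 0, -1], [[0, 0, 0], 0, 1], [[0, 0, 0], 0, 1], [[0, 0, 0], 0, 1], [[0, 0, 0], 0, 1], [[0, 0, -0.03], 0, 1], [[0, 0, -0.04], 0, 1], [[0, 0, -0.05], 0, 1], [[0, -0.01, -0.02], 0, 1], [[0, 0, 0], 0, 1], [[0, 0, 0], 0, 1]]}}

```text
clock: 30.7
tcp_pos: [0.5222, -0.2394, 0.2804]
tool_rot: [-179.9, -0.1, 98.5]
ft_force: [-0.2, 0.2, -0.1]
grip_width: 1.0
```

Run:
```python
from h import *
s,p,d=snap("wrist","16"); print(s["ft_force"],s["tcp_pos"],s["tool_rot"])
P=cloud("wrist",s,d)
hsv=cv2.cvtColor(p,cv2.COLOR_BGR2HSV)
m=(hsv[...,0]>3)&(hsv[...,0]<20)&(hsv[...,1]>120)&(P[...,2]>.15)&(P[...,2]<.17)&(P[...,1]<-.1)
q=P[m]; g=q.mean(0); print(len(q), g)
s,p,d=snap("side","16"); 
cv2.imwrite("pics/side16z.png",cv2.resize(p[120:290,180:400],None,fx=3.5,fy=3.5,interpolation=2))
s,p,d=snap("scene","16"); 
cv2.imwrite("pics/scene16z.png",cv2.resize(p[110:290,130:350],None,fx=3.3,fy=3.3,interpolation=2))
```

```text
[-0.22650673  0.15489866 -0.06307305] [ 0.52218063 -0.239362    0.28044455] [-1.79875216e+02 -7.97263669e-02  9.85025412e+01]
337 [ 0.52779004 -0.23895811  0.15766868]
```

View pics/wrist16.png

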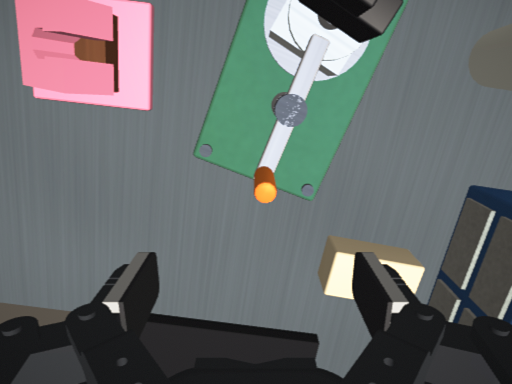

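View pics/side16z.png

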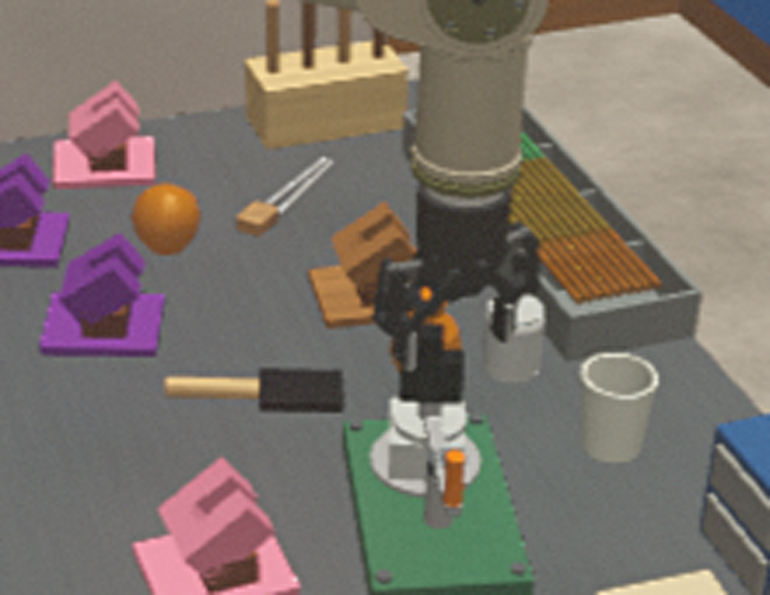

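View pics/scene16z.png

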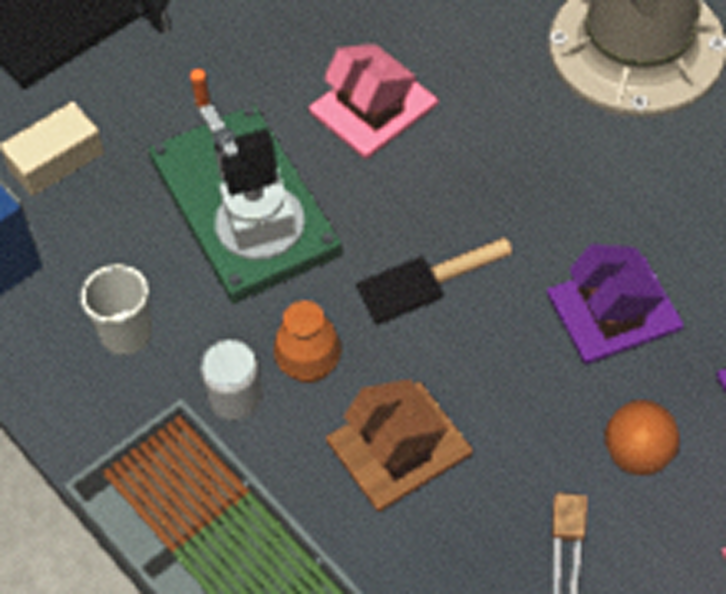

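Request:
{"name": "play_rows", "arguments": {"increments": [[[0, 0.006, 0.02], 0, 0.2], [[0, 0, 0.04], 0, 0.2], [[0, 0, 0.04], 0, 0.2], [[0, 0, 0.037], 0, 0.2], [[0, 0, 0], 0, 0.2], [[0, 0.006, 0], 0, 0.2], [[0, 0.005, 0], 0, 0.2], [[0, 0.003, 0], 0, 0.2], [[0, 0, 0], 0, 0.2]]}}

```text
clock: 31.98
tcp_pos: [0.5431, -0.2367, 0.1458]
tool_rot: [180.0, 0.0, 98.5]
ft_force: [-0.2, 0.4, 0.3]
grip_width: 0.595
```

Request:
{"name": "play_rows", "arguments": {"increments": [[[0, 0.0015, 0], 0, 0.2], [[0, 0.0015, 0], 0, 0.2], [[0, 0.0015, 0], 0, 0.2], [[0, 0.001, 0], 0, 0.2], [[0, 0, 0], 0, 0.2]]}}

```text
clock: 32.6
tcp_pos: [0.5462, -0.2363, 0.1451]
tool_rot: [-179.8, -0.1, 98.4]
ft_force: [-7.5, 1.8, 5.3]
grip_width: 0.599
```

Request:
{"name": "play_rows", "arguments": {"increments": [[[0, 0.0015, 0], 0, 0.2], [[0, 0.0015, 0], 0, 0.2], [[0, 0, 0], 0, 0.2]]}}

```text
clock: 32.98
tcp_pos: [0.5465, -0.2364, 0.1448]
tool_rot: [-179.5, -0.1, 98.3]
ft_force: [-18.9, 2.3, 12.3]
grip_width: 0.6
```

At the stop (force rises 11 N with 0.3 mm of motion). Back off before lifting.

Request:
{"name": "play_rows", "arguments": {"increments": [[[0, -0.01, 0], 0, 0.2], [[0, -0.009, 0], 0, 0.2], [[0, 0, 0], 0, 0.6], [[0, 0, -0.04], 0, 1], [[0, 0, -0.05], 0, 1], [[0, 0, -0.05], 0, 1], [[0, 0, 0], 0, 1], [[0, 0, 0], 0, 1]]}}

```text
clock: 33.98
tcp_pos: [0.5323, -0.238, 0.2848]
tool_rot: [180.0, -0.0, 98.5]
ft_force: [0.8, 0.2, 0.2]
grip_width: 0.998
```

Run:
```python
from h import *
s,p,d=snap("wrist","17"); print(s["ft_force"],s["tcp_pos"],s["tool_rot"])
P=cloud("wrist",s,d)
hsv=cv2.cvtColor(p,cv2.COLOR_BGR2HSV)
m=(hsv[...,0]>3)&(hsv[...,0]<20)&(hsv[...,1]>120)&(P[...,2]>.15)&(P[...,2]<.17)&(P[...,1]<-.1)
q=P[m]; g=q.mean(0); print(len(q), g)
f=(p.min(-1)>150)&(abs(P[...,2]-.09)<.0035)
q=P[f]; r=np.linalg.norm(q[:,:2]-[.5625,-.098],axis=1); q=q[r<.036]; print(len(q),np.median(q[:,2]))
f=(abs(P[...,2]-.191)<.01)&(P[...,1]>-.15); print(f.sum(),P[f].mean(0) if f.any() else "")
```

```text
[0.76624919 0.20577522 0.23406944] [ 0.53230669 -0.23800528  0.28481645] [ 1.79996122e+02 -1.21570547e-02  9.85275037e+01]
325 [ 0.52800256 -0.23896461  0.15776686]
1730 0.09087868518506506
216 [ 0.56400421 -0.11004313  0.18852059]
```

View pics/wrist17.png

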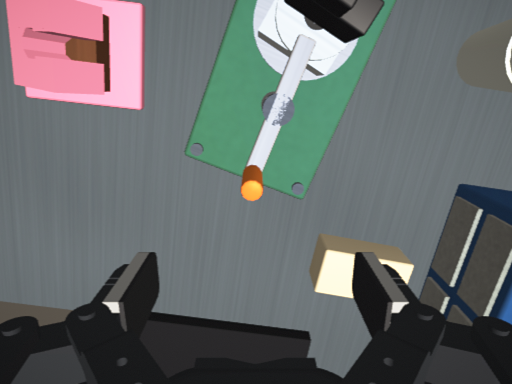

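```bash
python3 -c "
from cell import manip
print(manip.finish_job())"
```

```text
the job is handed in; nothing more can be done
None
```

The job is done and handed in at about 34 s: the shaping head is seated in the socket and the latch is closed over its flange.

- **Latch open:** I gripped the orange handle and swung the latch to about 1.25 rad, clear of the socket.
- **Head out of the rest:** I gripped the blade across its flats and pulled the head out along its leaning axis.
- **Standing it upright:** the tool cannot tilt, so I pushed the stub tip against the bore wall to turn the head upright in the grip. On the first try the tip climbed out onto the top of the block. I lifted it, centred it again and went in deeper. The head slipped about 8 mm sideways in the pads along the way, and I allowed for that.
- **Key into the slot:** I turned the head from +20° to −22° until the key dropped, then lowered it until the flange pressed on the block. I then let go.
- **Latch closed:** I swung the latch back until it stopped moving and the force rose. I then pushed it once more without gripping and felt the stop again.

**Last checks:**
- **Flange:** the top measured 90.9 mm high against 90 mm expected, and level.
- **Latch:** the last handle position from the camera was about 1–2° short of the computed closed direction, which is within the calibration error. The second push did not move it, so I take it as fully closed.
- **Gripper and forces:** the gripper is clear of everything, and the highest force I read was about 34 N at the wrist.
- **Bystanders:** I saw none of them move in the pictures.

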